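Nest the horn moulds loosely on the rack

TASK

Nest the three tapered horn moulds on the rod rack: first push the one lying behind the outer mould into its mouth, then fetch the third tapered mould from the bench (not the straight tube), start its nose in the second one's mouth and push it in the same way, with the outer mould staying at the stop. Leave each of the two inner moulds loose, with about 35 mm of it standing out of the next (a centimetre either way is fine), never jamming them hard together. Leave the tube, the lidded tub and the spatula where they are.

Things in the scene. Friction and masses are not known exactly. Their poses are not given: they have to be found in the camera images.
- rack_mid (a point): Fixed steel rack: two parallel rods (diameter 8 mm, centres 24 mm apart, 290 mm long) carry lying moulds over a base plate 72 mm wide. Point: midway between the rods, half-way along, level with their tops, 44 mm above the bench. x runs along the rods to the stop, y across, z up. The end at x = -145 mm is open.
- rack_stop (a point): Stop plate across the far end of the rods, 72 mm wide, 90 mm high above the bench, 10 mm thick. Point: centre of the inner face, level with the rod tops (x = +145 mm from the rack's middle). All noses point to it. Axes as the rack's.
- outer_mid (a point): Outer mould: plain metal tapered sleeve, 120 mm long, outside diameter 56 mm at the open mouth, 26 mm at the flat closed nose, wall 2.5 mm, 140 g, friction about 0.6. Loose on the rods, nose within 10 mm of the stop. Point: on the axis, half-way (41 mm diameter). x runs along the axis from mouth (x = -60 mm) to nose (+60). A like mould pushed fully in wedges with about 20 mm standing out.
- second_mid (a point): Second mould: same size, shape, point and axes as the outer one. Lies on the rods behind it, nose just started in its mouth (70 to 120 mm still stand out); slides when its rim is pushed. Mouth rim's top is about 53 mm above the rod tops. Once nested it is carried by the outer one, its rim a few mm clear of the rods.
- third_mid (a point): Third mould: same size, shape, point and axes as the outer one; 110 to 180 g. Starts lying on its side on the bench, axis 0.12 rad nose down, point about 20 mm up. It and the straight tube may swap places. Its nose must be laid inside the second one's mouth: pushed against the rim from outside it would shove that one in.
- tube_mid (a point): Bystander: straight metal tube, open at both ends, outside diameter 42 mm, 120 mm long, lying on the bench along its x axis; point at its centre.
- tub_mid (a point): Bystander: small white plastic tub with a yellow lid, diameter 72 mm, 56 mm high, standing on the bench between third mould and tube; point on its axis half-way up.
- spatula_grip (a point): Bystander: spatula with a wooden handle, 280 mm long, lying flat on the bench to the robot's left of the rack; point at its handle.
Not all that is in view belongs to the job. Leave any blue look-alike of the part that bears second_mid alone. What is shaped like the part that bears third_mid but green or orange is not meant.

How it is judged:
By the outcome, as a careful person would: the job done as asked, in the order asked, and still so for the second after the job is handed in, with the robot touching nothing.
It also fails if it takes over 61 s, if anything falls off the work surface, if the arm or the gripper's body presses on something with over 40 N, if the wrist force passes 120 N, or if a joint passes its speed limit or range.

ROBOT

A 6-joint arm with a two-finger parallel gripper is mounted at the origin on the work surface. World frame = base frame: x ahead of the robot, y to its left, z up, the work surface at z = 0. Lengths are in mm, angles in rad, forces in N, time in s.
With the tool pointing down it reaches from about 350 to 875 mm from the base axis. Payload 4.2 kg.
Tool frame: the origin (TCP) lies on the mounting face of the last link; the fingertips stand 173 mm ahead of it and the grasp point (between the pads) lies 155 mm ahead of it; z points along the fingers, y is the direction in which the jaws open and shut (so a half turn about z gives the same grasp; the last joint's range is limited). The gripper opens to 85 mm and grips with 20 to 120 N. Pads are 22 mm wide; open, the fingers measure 114 mm over their backs; the gripper's body (76 mm by 85 mm) begins 54 mm behind the grasp point. The pads swing forward as they close: fully open they stand 13 mm farther back than shut.
Start: joints at [1.527, 0.385, 0.008, 0, -1.194, -0.259], TCP at [186.339, 596.555, 404.712] pointing down, gripper open.
Joint ranges: [-3.14, 3.14], [-1.21, 2.06], [-1.07, 1.41], [-3.16, 2.05], [-2.99, -0.16], [-3.1, 3.1]. Speed limits (rad/s): [2.79, 2.79, 3.14, 3.14, 3.14, 3.14].

INTERFACE

Orientations are given as a unit quaternion [x, y, z, w].
In Python, from bench import arm gives the robot as it stands.
- The arm moves only by the shell command python3 -m jog 'ROWS' [OPENING]. ROWS is JSON, a list that holds one entry, the list of rows, each a list of 4 numbers: the shift along the tool's x, y, z in mm, then the turn about the tool's z in degrees. In form: [[[x, y, z, spin], ...]]. A call has exactly 5 rows; each row is the pose to reach, as a shift and turn from the pose measured when the call began, along the tool's axes at that moment; what a row does not reach only later rows make up. A row lasts 1/8 s, in which the tool goes at most 62.5 mm and 10.7 degrees, less where a joint would pass 70% of its speed; a pose out of reach is approached as far as the arm can. A call with a gripper value outside its range is refused whole. OPENING is the finger opening in mm, from 0 to 85.4, set as the call begins (- or left out, the last holds). The fingers move at their own pace and stop on an object; the grip force is fixed at half the most. Time passes only in rows, so rows that repeat a pose let the fingers close, or fill a call up. It gives the time, the measured TCP pose, the force and the opening at its end, in the units of the state.
- arm.read_state(): the state, without advancing time (a new reading comes with each control period).
- arm.get_image(name): name is "scene" or "top"; returns (picture, depth): 420x560x3 uint8, blue, green, red; 420x560 float32, mm along the optical axis (not along the pixel's ray), 0 where there is no reading.
- arm.camera_params(name): a dict with "mtx" (3x3 intrinsics, pixels), "R" (3x3) and "t" (3): a world point X has camera coordinates R X + t. Camera axes: x right, y down, z forward; pixel columns grow to the right and rows downward; lengths in mm; the calibration is good to about 2 mm. A picture is of the moment at which its call begins. camera_params takes no time and is no camera call.
- arm.job_done(): hands the job in, once; it reports no verdict.
The state is a dict: "clock": time; "joints": joint angles; "joint_vel": joint speeds; "joint_efforts": joint torques, N m; "position": TCP position; "ee_rot": TCP orientation; "contact_force": force on the tool from outside, world axes, zero at the start; "wrist_torque": the same for the moment, N m; "gripper_width": finger opening in mm.
Only numpy, scipy, OpenCV 4.12 (cv2) and the standard library are available. Lean on these libraries where they do the work, as an engineer would, in place of code of your own. Each camera call takes 0.05 s, during which the arm holds its last target.

## Working session

There is one attempt and no reset: what is moved stays moved. The work goes in short steps, Python scripts to look and compute and a shell command to move; the robot and the scene stay as the last step left them, time stands still between calls to the robot, and variables do not carry over. Pictures are saved under pics/ and viewed, and the job is handed in when it is done.

```bash
ls; mkdir -p pics
cat > h.py <<'E'
import numpy as np, cv2
from bench import arm
from scipy.spatial.transform import Rotation as Rn
def grab(n,tag):
    im,d=arm.get_image(n); im=np.array(im); np.savez(f'pics/{tag}.npz',im=im,d=d); cv2.imwrite(f'pics/{tag}.png',im); return im,d
def world(n,d):
    p=arm.camera_params(n);K=np.array(p['mtx']);R=np.array(p['R']);t=np.array(p['t'])
    v,u=np.mgrid[0:d.shape[0],0:d.shape[1]]
    c=np.stack([(u-K[0,2])/K[0,0]*d,(v-K[1,2])/K[1,1]*d,d],-1)
    return (c-t)@R
def proj(n,X):
    p=arm.camera_params(n);K=np.array(p['mtx']);c=np.array(p['R'])@np.array(X)+np.array(p['t']);q=K@c;return q[:2]/q[2]
def delta(target,yaw=None):
    s=arm.read_state();R=Rn.from_quat(s['ee_rot']).as_matrix()
    return R.T@(np.array(target)-np.array(s['position']))
E
python3 - <<'E'
from h import *
for n in('scene','top'):
    grab(n,n+'0')
    p=arm.camera_params(n);R=np.array(p['R']);print(n,p['mtx'][0],'cam at',-R.T@np.array(p['t']), 'fwd',R[2])
s=arm.read_state();print(s);print(Rn.from_quat(s['ee_rot']).as_matrix().round(3))
E
```

```text
pics
scene [410.15626786   0.         285.04562144] cam at [1236.61736471  626.21120374  755.91225385] fwd [-0.55390494 -0.5794091  -0.59789164]
top [381.13872195   0.         279.59255734] cam at [ 438.6088841   -24.6598042  1090.40441134] fwd [ 0.17287569 -0.00297924 -0.98493915]
{'clock': 0.1, 'joints': array([ 1.52661254e+00,  3.85497528e-01,  6.73892724e-03, -4.34836526e-04,
       -1.19401941e+00, -2.58587523e-01]), 'joint_vel': array([-0.00021855, -0.00145715,  0.00256631,  0.00211262, -0.0008439 ,
       -0.00021131]), 'joint_efforts': array([-5.89133742e-04, -3.93319166e+01,  1.88931119e+01,  4.19799954e+00,
       -2.57140353e-03,  8.34544636e-06]), 'position': array([186.27419421, 596.40089401, 403.71064579]), 'ee_rot': array([ 9.88550457e-01, -1.50887282e-01, -9.49114162e-05,  1.00677539e-03]), 'contact_force': array([ 0.38751118,  0.47027527, -0.65418707]), 'wrist_torque': array([0.0222396 , 0.05090388, 0.01307345]), 'gripper_width': 85.14207259328823}
[[ 0.954 -0.298 -0.   ]
 [-0.298 -0.954 -0.002]
 [ 0.     0.002 -1.   ]]
```

View pics/scene0.png

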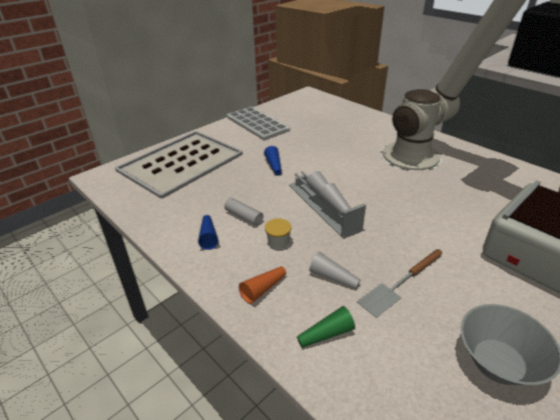

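View pics/top0.png

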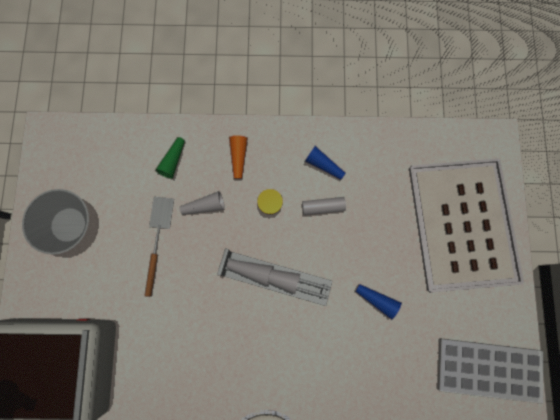

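Top view: the rack is at (275,277) with its stop at the left (226,264). Possible third moulds are the grey cone (203,203), green (172,157), orange (238,157), blue (326,163) and (379,299), and the grey straight tube (323,206). By the description it is the grey cone at (203,203). I'll check it in a close crop and measure.

Run:
```python
from h import *
im=cv2.imread('pics/top0.png'); d=np.load('pics/top0.npz')['d']
a=cv2.resize(im[180:230,160:260],None,fx=7,fy=7,interpolation=cv2.INTER_CUBIC)[:, :700]
b=cv2.resize(im[240:310,210:340],None,fx=5.38,fy=5.38,interpolation=cv2.INTER_CUBIC)[:240+140,:700]
c=np.vstack([a[:, :699],b[:, :699]]);c=cv2.resize(c,None,fx=.8,fy=.8);cv2.imwrite('pics/crop0.png',c)
W=world('top',d); Ws=world('scene',np.load('pics/scene0.npz')['d'])
bench=W[330:350,200:300].reshape(-1,3);print('bench z',np.median(bench[:,2]),'scene',np.median(Ws[180:200,400:430,2]))
def ana(W,box,zmin,name):
    p=W[box[1]:box[3],box[0]:box[2]].reshape(-1,3);p=p[(p[:,2]>zmin)&(p[:,2]<150)]
    c=p[:,:2].mean(0);u,s,v=np.linalg.svd(p[:,:2]-c);ax=v[0];ax=ax*np.sign(ax[1]);q=(p[:,:2]-c)@ax;l=(p[:,:2]-c)@np.array([-ax[1],ax[0]])
    print(name,c.round(1),'ax',ax.round(3),'ext',q.min().round(1),q.max().round(1),'n',len(p))
    for lo in np.arange(np.floor(q.min()/10)*10,q.max(),10):
        m=(q>=lo)&(q<lo+10)
        if m.sum()>3: print('  ',lo,'lat',l[m].min().round(1),l[m].max().round(1),'z',p[m,2].max().round(1),m.sum())
ana(W,(175,185,232,222),10,'third');ana(W,(295,190,355,222),10,'tube');ana(W,(210,240,340,312),35,'rack')
```

```text
bench z 0.49879030192699225 scene 0.6555650533774269
third [657.1 189.9] ax [-0.236  0.972] ext -53.7 69.2 n 586
   -60.0 lat -31.2 23.7 z 43.5 14
   -50.0 lat -29.5 23.4 z 55.7 68
   -40.0 lat -25.6 22.8 z 55.5 62
   -30.0 lat -26.4 21.1 z 54.1 60
   -20.0 lat -26.3 20.2 z 49.3 56
   -10.0 lat -23.8 19.3 z 47.8 53
   0.0 lat -21.5 17.6 z 46.8 48
   10.0 lat -21.5 16.0 z 41.2 49
   20.0 lat -19.3 14.6 z 41.1 40
   30.0 lat -17.2 13.2 z 39.0 41
   40.0 lat -17.7 13.2 z 35.5 35
   50.0 lat -16.3 10.5 z 32.0 34
   60.0 lat -16.3 9.8 z 28.8 26
tube [ 659.  -152.1] ax [-0.117  0.993] ext -60.5 59.7 n 616
   -60.0 lat -20.5 16.9 z 46.0 51
   -50.0 lat -22.1 18.0 z 44.2 51
   -40.0 lat -20.5 17.4 z 45.5 51
   -30.0 lat -21.9 17.6 z 46.2 49
   -20.0 lat -22.8 17.6 z 48.4 53
   -10.0 lat -20.3 16.8 z 45.2 48
   0.0 lat -22.5 18.1 z 47.0 54
   10.0 lat -22.9 17.9 z 44.1 48
   20.0 lat -20.5 17.5 z 46.0 51
   30.0 lat -22.5 18.9 z 46.6 55
   40.0 lat -19.4 17.9 z 44.7 49
   50.0 lat -20.1 18.2 z 45.2 53
rack [462.6   3.4] ax [0.261 0.965] ext -173.3 126.3 n 1600
   -180.0 lat -16.1 14.3 z 45.6 
[... 319 characters left out ...]
-80.0 lat -27.3 26.3 z 98.8 80
   -70.0 lat -24.7 25.1 z 98.8 76
   -60.0 lat -24.7 24.0 z 96.9 72
   -50.0 lat -22.8 22.7 z 93.0 68
   -40.0 lat -21.5 21.6 z 91.3 64
   -30.0 lat -20.5 20.3 z 89.8 60
   -20.0 lat -19.8 19.2 z 87.2 58
   -10.0 lat -26.9 26.0 z 99.9 81
   0.0 lat -26.4 25.8 z 98.0 76
   10.0 lat -23.3 23.6 z 96.3 70
   20.0 lat -23.8 23.3 z 93.0 67
   30.0 lat -22.1 21.2 z 90.2 63
   40.0 lat -20.4 20.1 z 86.2 56
   50.0 lat -19.6 19.9 z 82.5 56
   60.0 lat -18.1 17.7 z 80.0 50
   70.0 lat -18.0 17.4 z 78.8 50
   80.0 lat -14.8 15.3 z 75.9 42
   90.0 lat -15.3 14.9 z 72.0 40
   100.0 lat -16.2 15.4 z 70.4 44
   110.0 lat -35.4 34.8 z 93.8 131
   120.0 lat -34.5 33.8 z 95.1 62
```

View pics/crop0.png

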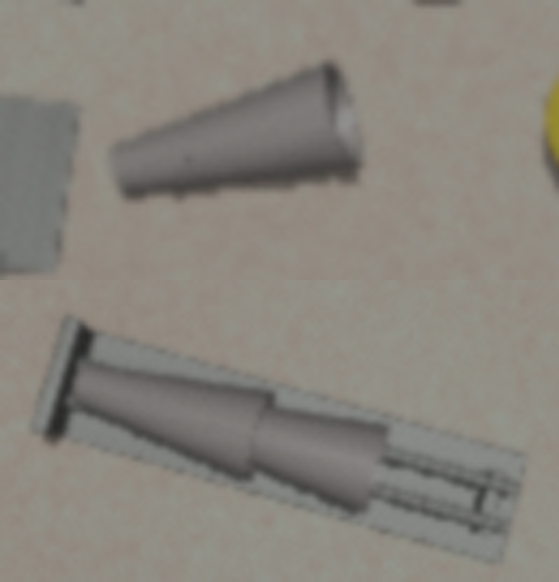

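The crop confirms it: the plain grey tapered mould has its nose to the left and its open mouth to the right. On the rack, the outer mould is near the stop and the second one is started in it. Next I fit poses.

```bash
cat >> h.py <<'E'
from scipy.optimize import least_squares
def cloud(tags):
    P=[]
    for n,t in tags:
        d=np.load(f'pics/{t}.npz')['d'];W=world(n,d);P.append(W[d>0].reshape(-1,3))
    return P
def fitcone(p,x0,slope=None,zc=None,L=120):
    # params: cx,cy,cz,yaw(nose dir),pitch(nose down)
    def res(q):
        c=np.array(q[:3]);a=np.array([np.cos(q[3])*np.cos(q[4]),np.sin(q[3])*np.cos(q[4]),-np.sin(q[4])])
        v=p-c;s=v@a;r=np.linalg.norm(v-s[:,None]*a,axis=1)
        rad=20.5-s*0.125
        e=(r-rad)*0.992
        out=np.maximum(abs(s)-60,0)
        return np.where(out>0,np.hypot(np.minimum(e,5),out),e)
    return least_squares(res,x0,loss='soft_l1',f_scale=2.0)
E
cat > fit0.py <<'E'
from h import *
Pt,Ps=cloud([('top','top0'),('scene','scene0')])
for nm,P in(('top',Pt),('scene',Ps),('both',np.vstack([Pt,Ps]))):
    c=np.array([657,190.]);m=(np.linalg.norm(P[:,:2]-c,axis=1)<80)&(P[:,2]>7)&(P[:,2]<70)
    r=fitcone(P[m],[657,190,20,np.radians(104),.12]);print(nm,'third',r.x[:3].round(1),np.degrees(r.x[3]).round(2),r.x[4].round(3),m.sum(),'med',np.median(abs(r.fun)).round(2))
a=np.array([.261,.965]);o=np.array([462.6,3.4])
for nm,P in(('top',Pt),('scene',Ps),('both',np.vstack([Pt,Ps]))):
    q=(P[:,:2]-o)@a;l=(P[:,:2]-o)@np.array([-a[1],a[0]])
    for k,lo,hi,cc in(('outer',-9,100,50),('second',-90,-14,-27)):
        m=(abs(l)<32)&(P[:,2]>52)&(P[:,2]<110)&(q>lo)&(q<hi)
        x=o+a*cc
        r=fitcone(P[m],[*x,62,np.radians(75),.14]);d=r.x[:2]-o
        print(nm,k,r.x[:3].round(1),np.degrees(r.x[3]).round(2),r.x[4].round(3),'q,l',(d@a).round(1),(d@np.array([-a[1],a[0]])).round(1),m.sum(),np.median(abs(r.fun)).round(2))
    m=(abs(l)<33)&(P[:,2]>84)&(P[:,2]<100)&(q>100)&(q<140);print('stop top q',np.percentile(q[m],[2,10,50,90,98]).round(1),m.sum(),'l',np.percentile(l[m],[2,98]).round(1))
    m=(abs(l)<17)&(P[:,2]>37)&(P[:,2]<49)&(q<-95)&(q>-200);print('rods q',np.percentile(q[m],[.5,2,10]).round(1),'l med',np.median(l[m]).round(1),'sides',np.median(l[m&(l>0)]).round(1),np.median(l[m&(l<0)]).round(1))
    m=(P[:,2]>37)&(P[:,2]<49)&(q<-130)&(q>-150)&(abs(l)<20)
E
python3 fit0.py
```

```text
top third [659.3 195.6  21.1] 103.18 0.127 595 med 0.9
scene third [658.5 197.7  20.9] 103.64 0.124 852 med 0.88
both third [659.  196.7  21. ] 103.45 0.126 1447 med 0.91
top outer [474.6  45.6  63. ] 74.48 0.136 q,l 43.9 -0.5 642 0.92
top second [455.3 -24.8  65.5] 74.93 0.095 q,l -29.1 -0.3 465 0.75
stop top q [116.  116.8 120.5 124.8 125.7] 103 l [-31.3  31.3]
rods q [-173.1 -172.1 -165.5] l med 1.1 sides 11.5 -12.0
scene outer [475.   48.8  62.6] 75.0 0.136 q,l 47.0 -0.1 492 0.97
scene second [455.7 -21.   64.7] 75.04 0.1 q,l -25.4 0.3 294 0.96
stop top q [117.1 119.4 125.  127.4 128.6] 86 l [-31.4  30.9]
rods q [-173.2 -172.8 -167.6] l med -11.9 sides 10.0 -14.0
both outer [474.6  46.   63.1] 74.72 0.136 q,l 44.3 -0.5 1134 0.95
both second [455.3 -24.5  65.5] 74.97 0.097 q,l -28.8 -0.2 759 0.86
stop top q [116.  117.2 122.4 126.5 128.1] 189 l [-31.5  31.4]
rods q [-173.2 -172.8 -167. ] l med -8.8 sides 11.2 -12.8
```

```bash
cat >> h.py <<'E'
O=np.array([462.6,3.4]);AX=np.array([.261,.9653]);LX=np.array([-AX[1],AX[0]])
def go(xy,z,yaw=None):
    s=arm.read_state();R=Rn.from_quat(s['ee_rot']).as_matrix()
    d=R.T@(np.array([*xy,z])-np.array(s['position']));y=np.degrees(np.arctan2(R[1,0],R[0,0]))
    p=np.array(s['position'][:2])-O
    print('t',round(s['clock'],2),'pos',np.round(s['position'],1),'q,l',(p@AX).round(1),(p@LX).round(1),'yaw',y.round(2),'W',round(s['gripper_width'],1),'F',np.round(s['contact_force'],1),'j',np.round(s['joints'],2))
    print('delta tool',d.round(1),'spin',None if yaw is None else round((y-yaw+180)%360-180,2))
def goq(q,l,z,yaw=-105.1): go(O+AX*q+LX*l,z,yaw)
E
python3 -c "
from h import *
goq(-125,-0.3,330)"
```

```text
t 0.1 pos [186.3 596.4 403.7] q,l 500.3 421.5 yaw -17.36 W 85.1 F [ 0.4  0.5 -0.7] j [ 1.53  0.39  0.01 -0.   -1.19 -0.26]
delta tool [445.8 608.3  75. ] spin 87.74
```

```bash
python3 -m jog '[[[36,49,6,10],[72,98,12,20],[108,147,18,30],[144,196,24,40],[180,245,30,50]]]' 46; python3 -c "
from h import *
goq(-125,-0.3,330)"
```

```text
clock: 0.72
position: [285.1, 306.7, 373.9]
ee_rot: [0.831, -0.557, 0.0, 0.001]
contact_force: [0.7, 0.4, -0.5]
gripper_width: 46.0
t 0.72 pos [285.1 306.7 373.9] q,l 246.5 250.5 yaw -67.65 W 46.0 F [ 0.7  0.4 -0.5] j [ 1.21  0.06 -0.51  0.   -1.01 -0.82]
delta tool [447.3  26.9  44.7] spin 37.45
```

```bash
python3 -m jog '[[[60,4,6,8],[120,8,12,16],[180,11,18,24],[240,14,24,32],[300,18,30,37.5]]]'; python3 -c "
from h import *
goq(-125,-0.3,330)"
```

```text
clock: 1.35
position: [382.6, 20.4, 344.5]
ee_rot: [-0.607, 0.795, -0.001, -0.0]
contact_force: [1.2, -0.2, 0.4]
gripper_width: 46.2
t 1.35 pos [382.6  20.4 344.5] q,l -4.4 81.6 yaw -105.31 W 46.2 F [ 1.2 -0.2  0.4] j [ 0.48  0.02 -0.63  0.   -0.92 -0.75]
delta tool [120.3 -82.3  14.7] spin -0.21
```

```bash
python3 -m jog '[[[50,-34,6,0],[100,-68,12,0],[120.5,-82.5,40,0],[120.5,-82.5,80,-0.2],[120.5,-82.5,100,-0.2]]]'; python3 -c "
from h import *
goq(-125,-0.3,226)
grab('top','top1');grab('scene','scene1')
p=proj('scene',[O[0]+AX[0]*-100,O[1]+AX[1]*-100,80]);print(p)
im=cv2.imread('pics/scene1.png');u,v=p.astype(int);cv2.imwrite('pics/c1.png',cv2.resize(im[v-60:v+90,u-80:u+120],None,fx=4,fy=4,interpolation=cv2.INTER_CUBIC))
"
```

```text
clock: 1.98
position: [429.5, -118.5, 242.6]
ee_rot: [-0.607, 0.795, 0.0, -0.002]
contact_force: [0.2, -0.2, 0.7]
gripper_width: 45.7
t 1.98 pos [ 429.5 -118.5  242.6] q,l -126.3 0.1 yaw -105.23 W 45.7 F [ 0.2 -0.2  0.7] j [ 0.1   0.29 -0.63  0.   -0.65 -0.37]
delta tool [-1.3 -0.5 16.6] spin -0.13
[310.93061973 172.81676381]
```

View pics/c1.png

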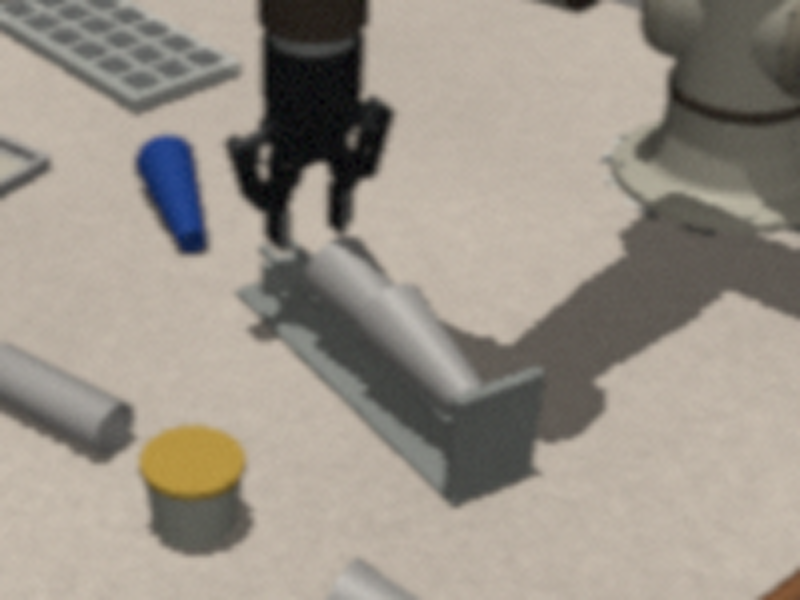

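The fingers (crop 270 and 345, 230) straddle the mould's axis behind the mouth. I go down, then forward to just before the rim.

```bash
python3 -m jog '[[[0,-0.5,16.5,0],[-6,-0.5,16.5,0],[-12,-0.5,16.5,0],[-18,-0.5,16.5,0],[-24,-0.5,16.5,0]]]';python3 -m jog '[[[-4,0,0,0],[-8,0,0,0],[-12,0,0,0],[-16,0,0,0],[-20,0,0,0]]]'; python3 -c "
from h import *
goq(-60,-0.3,226)
grab('top','top2')
im=cv2.imread('pics/top2.png');cv2.imwrite('pics/c2.png',cv2.resize(im[240:310,210:340],None,fx=6,fy=6,interpolation=cv2.INTER_CUBIC))
"
```

```text
clock: 2.7
position: [436.4, -94.5, 226.5]
ee_rot: [-0.608, 0.794, 0.001, -0.002]
contact_force: [-0.6, 0.2, -0.1]
gripper_width: 46.1
clock: 3.32
position: [441.6, -75.0, 226.5]
ee_rot: [-0.608, 0.794, 0.001, -0.002]
contact_force: [-0.1, -1.7, 0.4]
gripper_width: 45.8
t 3.33 pos [441.6 -75.  226.5] q,l -81.2 -0.2 yaw -105.15 W 45.8 F [-0.1 -1.7  0.4] j [ 0.2   0.32 -0.64  0.   -0.61 -0.46]
delta tool [-21.2  -0.1   0.4] spin -0.05
```

View pics/c2.png

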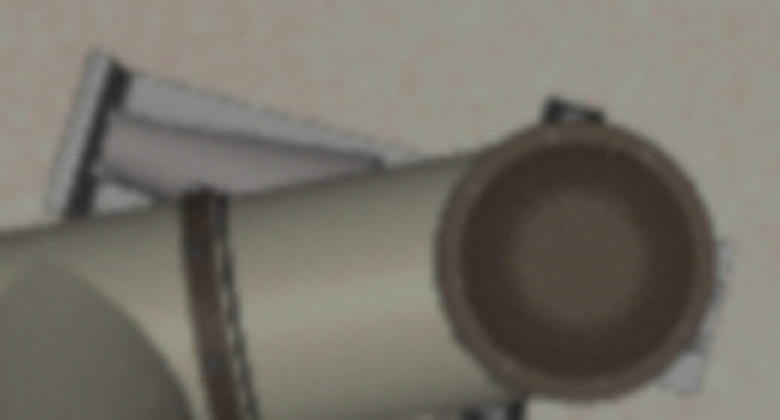

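```bash
cat > meas.py <<'E'
from h import *
import sys
tag=sys.argv[1]; cam=sys.argv[2] if len(sys.argv)>2 else 'scene'
import os
if not os.path.exists(f'pics/{tag}.npz'): grab(cam,tag)
P,=cloud([(cam,tag)])
q=(P[:,:2]-O)@AX;l=(P[:,:2]-O)@LX
# ridge profile: max z along axis |l|<6
m=(abs(l)<5)&(P[:,2]>50)&(P[:,2]<105)
for lo in range(-140,110,6):
    k=m&(q>=lo)&(q<lo+6)
    if k.sum()>1: print(lo,np.median(P[k,2]).round(1),k.sum(),end=' | ')
print()
im=cv2.imread(f'pics/{tag}.png');u,v=proj(cam,[O[0]+AX[0]*0,O[1],70]).astype(int)
cv2.imwrite(f'pics/{tag}c.png',cv2.resize(im[v-60:v+60,u-80:u+80],None,fx=5,fy=5,interpolation=cv2.INTER_CUBIC))
E
python3 meas.py scene1; python3 meas.py scene2
```

```text
-80 97.1 4 | -74 95.4 4 | -68 94.3 6 | -62 94.2 8 | -56 91.3 4 | -50 91.0 5 | -44 88.5 3 | -38 87.0 7 | -32 87.7 5 | -26 85.1 3 | -8 96.8 3 | -2 95.6 6 | 4 92.8 5 | 10 92.7 4 | 16 91.0 8 | 22 89.1 4 | 28 89.7 2 | 34 85.5 8 | 40 84.1 5 | 46 82.1 7 | 52 82.2 4 | 58 80.1 5 | 64 77.8 7 | 70 75.6 7 | 76 73.9 4 | 82 73.8 5 | 88 72.5 7 | 
-68 96.9 4 | -62 96.1 3 | -56 94.9 6 | -50 92.0 5 | -44 91.2 7 | -38 89.9 2 | -32 89.1 6 | -26 89.0 4 | -20 88.2 3 | -2 95.8 6 | 4 95.0 4 | 10 92.3 5 | 16 91.2 5 | 22 90.5 5 | 28 88.5 6 | 34 87.1 5 | 40 83.7 5 | 46 81.8 6 | 52 81.3 6 | 58 79.5 3 | 64 77.0 7 | 70 75.5 6 | 76 75.0 7 | 82 73.1 5 | 88 71.8 6 | 94 71.4 4 |
```

View pics/scene2c.png

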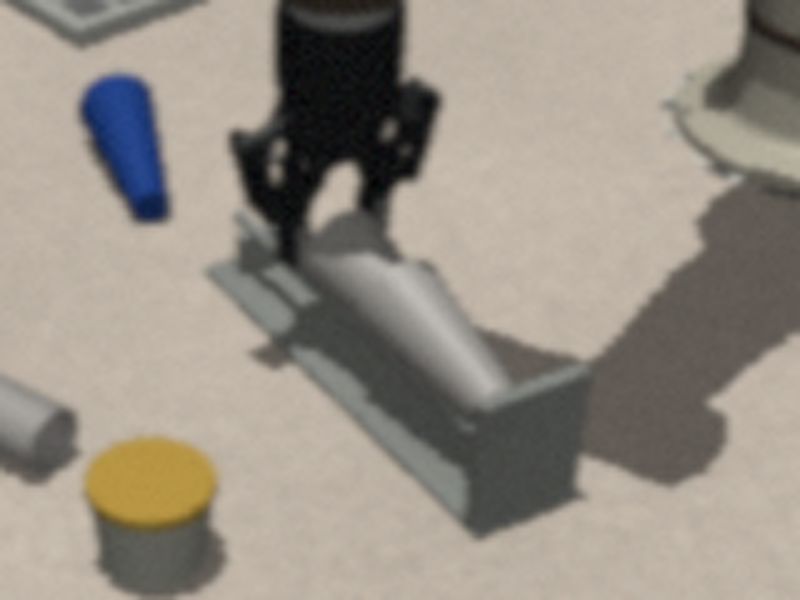

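View pics/scene1c.png

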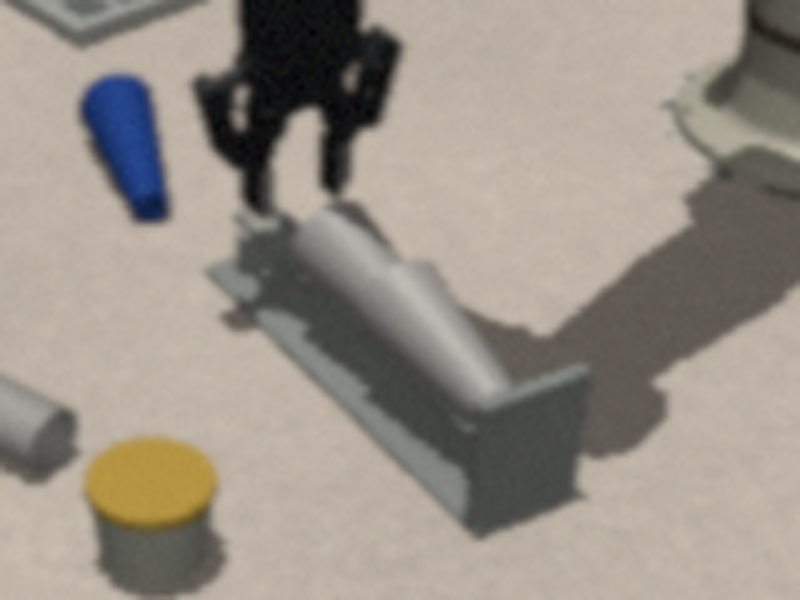

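The fingers are now on the rim; the second mould has moved about 15 mm and the outer one has hardly moved. I keep pushing and re-measure.

```bash
python3 -m jog '[[[-4,0,0,0],[-8,0,0,0],[-12,0,0,0],[-16,0,0,0],[-18,0,0,0]]]'; python3 meas.py scene3;python3 -c "
from h import *
goq(-50,-0.3,226)"
```

```text
clock: 4.05
position: [446.4, -57.2, 226.4]
ee_rot: [-0.608, 0.794, 0.001, -0.002]
contact_force: [-0.8, -1.4, 0.4]
gripper_width: 46.4
-50 98.4 4 | -44 95.8 5 | -38 94.3 3 | -32 94.3 6 | -26 92.6 4 | -20 91.8 5 | -8 95.8 4 | -2 96.2 3 | 4 94.8 5 | 10 93.2 4 | 16 90.7 6 | 22 90.7 5 | 28 86.4 6 | 34 85.9 7 | 40 84.5 6 | 46 83.1 6 | 52 82.4 4 | 58 79.7 8 | 64 78.4 4 | 70 76.8 4 | 76 75.2 6 | 82 71.9 8 | 88 71.1 6 | 
t 4.1 pos [446.5 -57.1 226.4] q,l -62.6 -0.2 yaw -105.12 W 45.7 F [-0.1  0.4  0.2] j [ 0.24  0.32 -0.64  0.   -0.61 -0.5 ]
delta tool [-12.6  -0.1   0.3] spin -0.02
```

View pics/scene3c.png

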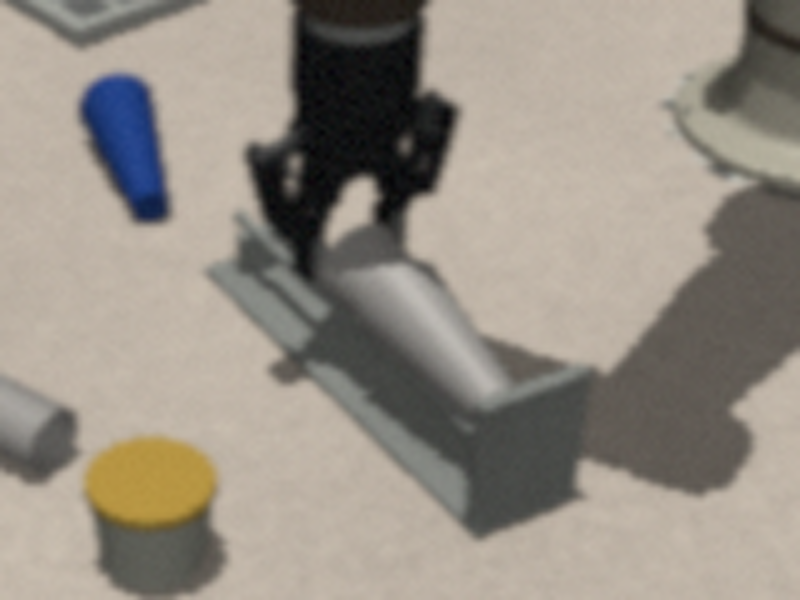

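The second mould is about 38 mm out by robot reckoning. I back off, rise and head for the third mould, taking a top view on the way.

```bash
python3 -m jog '[[[6,0,0,0],[15,0,-5,0],[20,0,-45,0],[20,0,-90,0],[20,0,-110,0]]]'; python3 -c "
from h import *
go([660.2,191.7],300,103.5-180)"
```

```text
clock: 4.72
position: [441.8, -76.9, 339.3]
ee_rot: [-0.608, 0.794, -0.001, -0.0]
contact_force: [0.1, -0.2, -0.6]
gripper_width: 46.2
t 4.72 pos [441.8 -76.9 339.3] q,l -82.9 -0.9 yaw -105.15 W 46.2 F [ 0.1 -0.2 -0.6] j [ 0.19  0.15 -0.5   0.   -0.92 -0.46]
delta tool [-316.4 -140.6   39.2] spin -28.65
```

```bash
python3 -m jog '[[[-55,-24,5,-5],[-110,-49,10,-10],[-165,-73,15,-15],[-220,-98,20,-20],[-275,-122,25,-25]]]' 68; python3 -c "
from h import *
go([660.2,191.7],260,103.5-180)"; python3 meas.py top3 top
```

```text
clock: 5.35
position: [632.6, 157.3, 314.3]
ee_rot: [0.766, -0.643, 0.001, 0.0]
contact_force: [1.0, -0.5, 0.8]
gripper_width: 68.1
t 5.35 pos [632.6 157.3 314.3] q,l 193.0 -123.9 yaw -80.01 W 68.1 F [ 1.  -0.5  0.8] j [ 0.49  0.5  -0.04  0.   -1.03 -0.32]
delta tool [-29.1 -33.1  54.3] spin -3.51
-50 100.0 4 | -44 97.6 8 | -38 95.7 10 | -32 96.0 9 | -26 94.1 8 | -20 92.3 9 | -14 91.2 9 | -8 95.3 10 | -2 96.0 9 | 4 93.0 9 | 10 93.2 9 | 16 90.1 7 | 22 89.9 9 | 28 86.7 9 | 34 84.2 8 | 40 84.3 9 | 46 82.9 9 | 52 82.2 8 | 58 78.4 9 | 64 78.0 9 | 70 76.1 8 | 76 75.2 8 | 82 72.3 8 | 88 70.6 9 | 94 68.3 9 | 100 67.4 7 | 106 66.3 8 |
```

View pics/top3c.png

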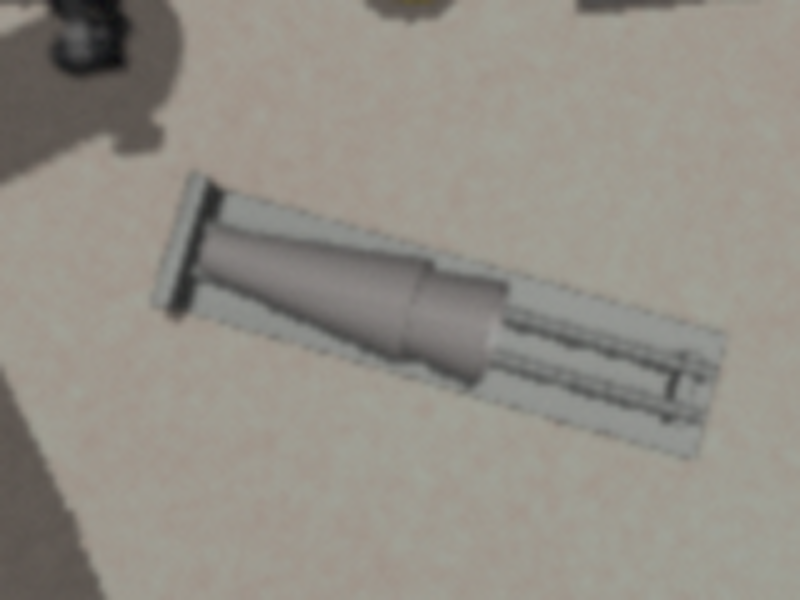

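```bash
cat > fit2.py <<'E'
from h import *
import sys
for tag,cam in [a.split(':') for a in sys.argv[1].split(',')]:
    P,=cloud([(cam,tag)])
    q=(P[:,:2]-O)@AX;l=(P[:,:2]-O)@LX
    def rim(lo,hi):  # first q where top surface appears: histogram of points
        m=(abs(l)<14)&(P[:,2]>75)&(P[:,2]<106)&(q>lo)&(q<hi)
        return np.percentile(q[m],[0.5,2]).round(1)
    for k,lo,hi,cc in eval(sys.argv[2]):
        m=(abs(l)<32)&(P[:,2]>55)&(P[:,2]<110)&(q>lo)&(q<hi)
        r=fitcone(P[m],[*(O+AX*cc),64,np.radians(75),.13]);d=r.x[:2]-O
        print(tag,k,'rim q',(d@AX-60*np.cos(r.x[4])).round(1),'l',(d@LX).round(1),'z',r.x[2].round(1),'yaw',np.degrees(r.x[3]).round(1),'pitch',r.x[4].round(3),'med',np.median(abs(r.fun)).round(2),m.sum())
        print('   rim edge',rim(lo,hi))
E
python3 fit2.py top3:top "(('outer',-8,100,46),('second',-70,-20,10))"; python3 fit2.py top0:top,scene0:scene,scene1:scene "(('outer',-8,100,46),('second',-100,-20,-27))"
python3 - <<'E'
from h import *
P,=cloud([('top','top3')]);q=(P[:,:2]-O)@AX;l=(P[:,:2]-O)@LX
m=(abs(l)<8)&(P[:,2]>60)&(P[:,2]<110)&(q>-65)&(q<5);i=np.argsort(q[m]);print([(round(a),round(b)) for a,b in zip(q[m][i],P[m][i,2])])
E
```

```text
top3 outer rim q -14.3 l -0.4 z 62.6 yaw 74.8 pitch 0.136 med 0.88 634
   rim edge [-7.5 -6.3]
top3 second rim q -61.2 l 0.1 z 68.5 yaw 75.4 pitch 0.109 med 0.87 215
   rim edge [-46.5 -46. ]
top0 outer rim q -14.4 l -0.6 z 62.7 yaw 74.5 pitch 0.137 med 0.9 633
   rim edge [-7.3 -5.8]
top0 second rim q -87.5 l -0.5 z 65.4 yaw 74.6 pitch 0.089 med 0.73 427
   rim edge [-79.5 -78.8]
scene0 outer rim q -12.0 l -0.1 z 62.5 yaw 75.0 pitch 0.136 med 0.99 483
   rim edge [-3.6 -3.4]
scene0 second rim q -84.7 l 0.4 z 64.5 yaw 75.1 pitch 0.105 med 0.98 286
   rim edge [-79.9 -77.1]
scene1 outer rim q -13.1 l -0.2 z 62.8 yaw 74.7 pitch 0.134 med 0.85 489
   rim edge [-4.1 -3.1]
scene1 second rim q -86.0 l -0.3 z 64.8 yaw 74.3 pitch 0.102 med 1.03 283
   rim edge [-79.7 -79.2]
[(-46, 101), (-45, 98), (-45, 100), (-45, 100), (-44, 98), (-44, 95), (-43, 98), (-43, 97), (-43, 94), (-42, 97), (-42, 100), (-42, 98), (-41, 98), (-40, 98), (-40, 101), (-40, 97), (-39, 99), (-39, 100), (-39, 97), (-38, 96), (-38, 101), (-37, 99), (-37, 97), (-37, 96), (-36, 96), (-36, 96), (-35, 94), (-35, 96), (-35, 9
[... 312 characters left out ...]
 (-23, 94), (-22, 96), (-22, 93), (-21, 95), (-21, 91), (-21, 94), (-20, 94), (-20, 95), (-20, 96), (-19, 92), (-19, 91), (-18, 87), (-18, 92), (-17, 92), (-17, 93), (-16, 94), (-16, 93), (-16, 92), (-15, 91), (-15, 91), (-15, 89), (-14, 93), (-13, 89), (-13, 90), (-13, 92), (-13, 93), (-12, 91), (-12, 93), (-11, 90), (-11, 88), (-10, 88), (-10, 92), (-10, 92), (-9, 90), (-9, 89), (-8, 91), (-8, 88), (-7, 88), (-7, 90), (-7, 86), (-6, 90), (-6, 87), (-5, 86), (-5, 95), (-5, 96), (-4, 93), (-4, 96), (-3, 97), (-3, 93), (-3, 99), (-2, 98), (-2, 98), (-2, 95), (-1, 95), (-1, 97), (0, 95), (0, 94), (1, 95), (1, 97), (1, 98), (2, 96), (2, 98), (3, 96), (3, 97), (4, 91), (4, 98), (4, 93), (5, 92)]
```

The top view agrees with the robot reckoning: the second mould stands about 40 mm out (rim edge at q≈-46, outer edge at ≈-6) and the outer one has not moved. That leaves room for drag during the next push, so I grasp the third mould.

```bash
python3 -m jog '[[[-29,-33,20,-3.5],[-29,-33,54,-3.5],[-29,-33,80,-3.5],[-29,-33,100,-3.5],[-29,-33,105,-3.5]]]';  python3 -c "
from h import *
go([660.2,191.7],177,103.5-180)
grab('scene','scene4')
u,v=proj('scene',[660,192,40]).astype(int)
im=cv2.imread('pics/scene4.png');cv2.imwrite('pics/c4.png',cv2.resize(im[v-60:v+50,u-70:u+70],None,fx=5,fy=5,interpolation=cv2.INTER_CUBIC))"
```

```text
clock: 6.02
position: [663.6, 195.8, 206.0]
ee_rot: [0.787, -0.617, 0.001, 0.0]
contact_force: [0.0, -0.5, 0.0]
gripper_width: 68.0
t 6.03 pos [663.6 195.8 206. ] q,l 238.2 -143.8 yaw -76.22 W 68.0 F [ 0.  -0.5  0. ] j [ 0.52  0.67 -0.03  0.   -0.87 -0.28]
delta tool [ 3.1  4.3 29. ] spin 0.28
```

View pics/c4.png

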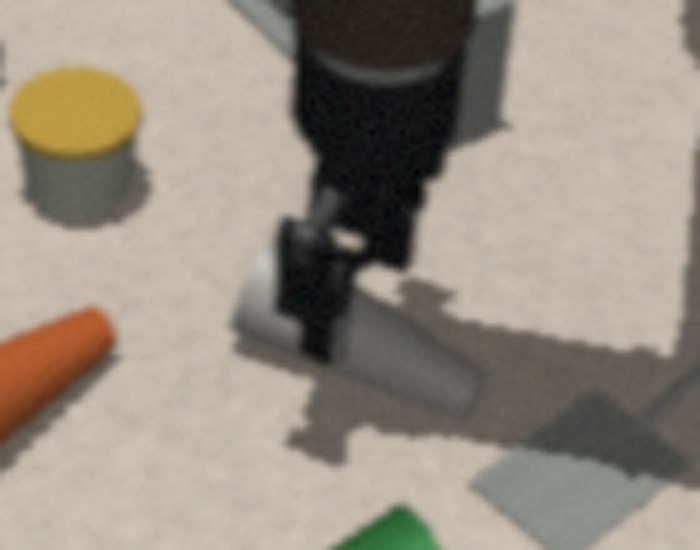

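The jaws straddle the grey mould near its middle (crop 330,310). I lower, then grip.

```bash
python3 -m jog '[[[3,4,10,0],[3,4,20,0.2],[3,4,29,0.2],[3,4,29,0.2],[3,4,29,0.2]]]' && python3 -c "
from h import *
go([660.2,191.7],177,103.5-180)";  python3 -m jog '[[[0,0,0,0],[0,0,0,0],[0,0,0,0],[0,0,0,0],[0,0,0,0]]]' 30;python3 -m jog '[[[0,0,0,0],[0,0,0,0],[0,0,0,0],[0,0,-3,0],[0,0,-6,0]]]'; python3 -c "
from h import *
go([660.2,191.7],177,103.5-180)
grab('scene','scene5')
u,v=proj('scene',[660,192,40]).astype(int)
im=cv2.imread('pics/scene5.png');cv2.imwrite('pics/c5.png',cv2.resize(im[v-60:v+50,u-70:u+70],None,fx=5,fy=5,interpolation=cv2.INTER_CUBIC))"
```

```text
clock: 6.7
position: [660.9, 192.3, 177.6]
ee_rot: [0.786, -0.618, 0.002, -0.001]
contact_force: [-0.2, 0.4, -0.0]
gripper_width: 68.1
t 6.7 pos [660.9 192.3 177.6] q,l 234.1 -142.2 yaw -76.39 W 68.1 F [-0.2  0.4 -0. ] j [ 0.52  0.7  -0.06  0.   -0.81 -0.28]
delta tool [0.4 0.9 0.6] spin 0.11
clock: 7.32
position: [661.2, 192.5, 178.5]
ee_rot: [0.786, -0.618, 0.002, -0.001]
contact_force: [-0.7, 0.4, 5.8]
gripper_width: 41.8
clock: 7.95
position: [660.8, 192.3, 183.7]
ee_rot: [0.786, -0.618, 0.001, -0.0]
contact_force: [0.5, 0.9, -0.9]
gripper_width: 42.0
t 7.95 pos [660.8 192.3 183.7] q,l 234.1 -142.1 yaw -76.38 W 42.0 F [ 0.5  0.9 -0.9] j [ 0.52  0.69 -0.06  0.   -0.82 -0.28]
delta tool [0.4 0.8 6.7] spin 0.12
```

View pics/c5.png

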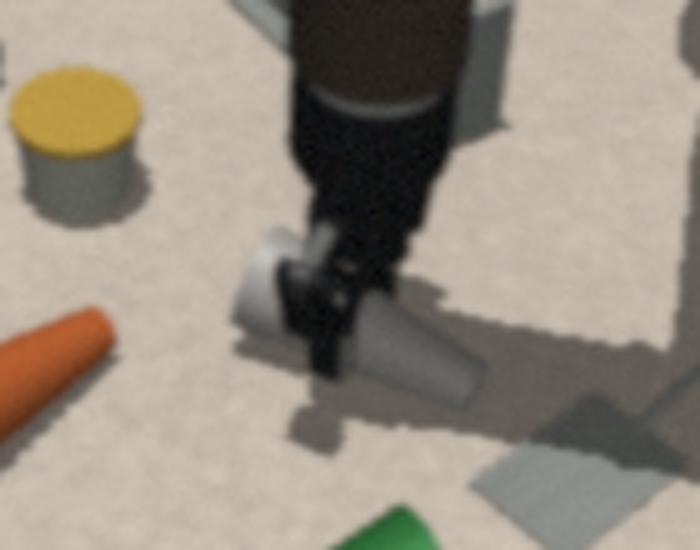

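Gripped at 42 mm and clear of the bench. I lift and carry it to behind the rack.

```bash
python3 -m jog '[[[0,0,-30,0],[0,0,-70,0],[0,0,-105,0],[0,0,-130,0],[0,0,-137,0]]]'; python3 -c "
from h import *
goq(-140,-0.3,320)"
```

```text
clock: 8.62
position: [660.7, 192.5, 323.3]
ee_rot: [0.786, -0.618, 0.002, -0.003]
contact_force: [0.2, -0.1, -1.5]
gripper_width: 41.8
t 8.62 pos [660.7 192.5 323.3] q,l 234.3 -141.9 yaw -76.38 W 41.8 F [ 0.2 -0.1 -1.5] j [ 0.52  0.55  0.07  0.   -1.08 -0.28]
delta tool [260.  304.2   1.3] spin 28.72
```

```bash
python3 -m jog '[[[32,38,0,5],[70,82,0,10],[108,126,0,16],[146,170,0,22],[184,214,0,28.7]]]';python3 -m jog '[[[18,38,0,0],[35,76,0,0],[47,99,0,0],[47,99,0,0],[47,99,0,0]]]'; python3 -c "
from h import *
goq(-140,-0.3,320)
grab('scene','scene6');grab('top','top6')
u,v=proj('scene',[440,-130,150]).astype(int);print(u,v)
im=cv2.imread('pics/scene6.png');im2=cv2.imread('pics/top6.png')
cv2.imwrite('pics/c6.png',np.hstack([cv2.resize(im[max(v-60,0):max(v-60,0)+140,u-60:u+90],None,fx=2.6,fy=2.6,interpolation=cv2.INTER_CUBIC),cv2.resize(im2[230:370,230:380],None,fx=2.6,fy=2.6,interpolation=cv2.INTER_CUBIC)]))"
```

```text
clock: 9.25
position: [494.3, -38.1, 320.8]
ee_rot: [-0.607, 0.795, -0.001, 0.002]
contact_force: [0.6, -1.1, -0.7]
gripper_width: 41.9
clock: 9.88
position: [387.0, -57.2, 320.1]
ee_rot: [-0.607, 0.795, -0.001, 0.002]
contact_force: [-0.4, -0.3, -0.3]
gripper_width: 42.2
t 9.88 pos [387.  -57.2 320.1] q,l -78.3 57.2 yaw -105.28 W 42.2 F [-0.4 -0.3 -0.3] j [ 0.27  0.07 -0.65  0.   -0.84 -0.54]
delta tool [ 61.6 -57.6   0.3] spin -0.18
301 149
```

View pics/c6.png

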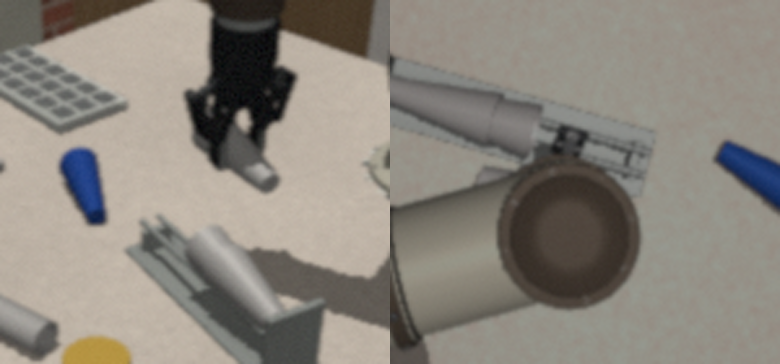

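My second call used the old tool axes after the spin, so I'm off to the side, but clear of everything. I correct that now. The mould is held with its nose toward the stop (left crop 265,180).

```bash
python3 -m jog '[[[30,-28,0,0],[60,-56,0,0],[61.6,-57.5,0,-0.2],[61.6,-57.5,0,-0.2],[61.6,-57.5,0,-0.2]]]'; python3 -c "
from h import *
goq(-140,-0.3,235)
grab('scene','scene7')
P,=cloud([('scene','scene7')]);q=(P[:,:2]-O)@AX;l=(P[:,:2]-O)@LX
m=(abs(l)<28)&(q>-122)&(q<-70)&(P[:,2]>125)&(P[:,2]<190)
s=arm.read_state();print(m.sum())
r=fitcone(P[m],[*(O+AX*-135),165,np.radians(75),.12]);d=r.x[:2]-O
ca=r.x[:3]+60*np.array([np.cos(r.x[3])*np.cos(r.x[4]),np.sin(r.x[3])*np.cos(r.x[4]),-np.sin(r.x[4])])
print('mid q',d@AX,d@LX,r.x[2],np.degrees(r.x[3]),r.x[4],'nose q,l,z',(ca[:2]-O)@AX,(ca[:2]-O)@LX,ca[2],np.median(abs(r.fun)))
"
```

```text
clock: 10.6
position: [426.3, -131.1, 320.0]
ee_rot: [-0.609, 0.794, -0.001, 0.002]
contact_force: [0.3, -0.8, -1.2]
gripper_width: 42.1
t 10.6 pos [ 426.3 -131.1  320. ] q,l -139.3 -0.1 yaw -105.03 W 42.1 F [ 0.3 -0.8 -1.2] j [ 0.07  0.17 -0.54 -0.   -0.86 -0.33]
delta tool [ 0.8  0.1 85. ] spin 0.07
198
mid q -132.46782592302017 1.9359801948212478 161.81004112016922 73.88878747311973 0.10206299513456697 nose q,l,z -72.79104830715606 0.9138788154863207 155.69688763018348 1.2274082050949207
```

The held mould is well aligned (nose at q≈-73, l≈+1, pitch 0.10). I lower to entry height.

```bash
python3 -m jog '[[[0.5,0,20,0],[0.5,0,45,0],[0.5,0,70,0],[0.5,0,85,0],[0.5,0,85,0]]]'; python3 -c "
from h import *
goq(-90,-0.8,235)
grab('scene','scene8');
u,v=proj('scene',[440,-70,80]).astype(int);print(u,v)
im=cv2.imread('pics/scene8.png')
cv2.imwrite('pics/c8.png',cv2.resize(im[v-50:v+50,u-60:u+60],None,fx=6,fy=6,interpolation=cv2.INTER_CUBIC))"
```

```text
clock: 11.28
position: [426.2, -131.0, 234.5]
ee_rot: [-0.609, 0.793, -0.0, 0.001]
contact_force: [-0.3, -0.2, -1.2]
gripper_width: 41.9
t 11.28 pos [ 426.2 -131.   234.5] q,l -139.2 0.1 yaw -104.95 W 41.9 F [-0.3 -0.2 -1.2] j [ 0.07  0.3  -0.64 -0.   -0.63 -0.33]
delta tool [-49.2  -1.1  -0.4] spin 0.15
315 176
```

View pics/c8.png

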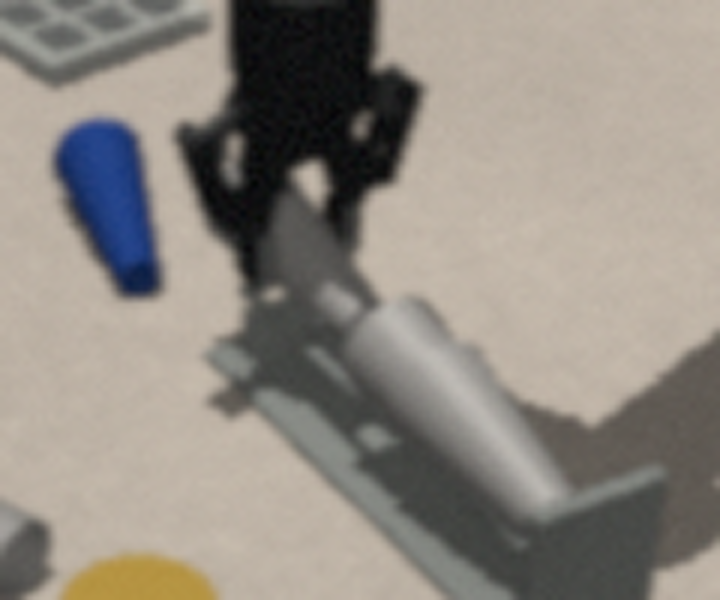

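The nose (crop 345,300) points into the second's mouth. I insert it slowly.

```bash
python3 -m jog '[[[-6,-0.8,0,0],[-12,-0.8,0,0],[-18,-0.8,0,0],[-24,-0.8,0,0],[-30,-0.8,0,0]]]'; python3 -m jog '[[[-4,0,0,0],[-8,0,0,0],[-12,0,0,0],[-16,0,0,0],[-20,0,0,0]]]'; python3 -c "
from h import *
goq(-90,-0.8,225)"; python3 meas.py scene9;python3 fit2.py scene9:scene "(('outer',-2,95,46),)"
```

```text
clock: 11.95
position: [435.3, -101.8, 235.4]
ee_rot: [-0.609, 0.793, -0.001, 0.002]
contact_force: [0.7, -0.8, -1.0]
gripper_width: 41.9
clock: 12.58
position: [440.5, -82.3, 235.4]
ee_rot: [-0.609, 0.793, -0.001, 0.002]
contact_force: [0.8, -0.4, -0.9]
gripper_width: 41.8
t 12.57 pos [440.5 -82.3 235.4] q,l -88.5 -1.0 yaw -104.94 W 41.8 F [ 0.8 -0.4 -0.9] j [ 0.18  0.3  -0.63  0.   -0.63 -0.44]
delta tool [ 1.5  0.2 10.4] spin 0.16
-104 103.0 2 | -98 102.1 6 | -92 99.5 6 | -86 98.1 3 | -80 95.7 5 | -74 94.6 3 | -68 95.7 7 | -62 92.9 4 | -44 97.4 5 | -38 97.0 6 | -32 95.2 3 | -26 94.4 8 | -20 92.4 5 | -2 95.4 7 | 4 93.9 7 | 10 94.7 3 | 16 92.1 7 | 22 89.3 6 | 28 88.1 5 | 34 86.5 8 | 40 83.8 7 | 46 83.1 6 | 52 81.1 3 | 58 79.8 5 | 64 78.1 6 | 70 75.5 9 | 76 74.7 6 | 82 72.3 7 | 88 72.1 5 | 94 70.9 2 | 
scene9 outer rim q -13.0 l -0.0 z 62.6 yaw 74.6 pitch 0.14 med 1.01 457
   rim edge [-1.6 -1.1]
```

View pics/scene9c.png

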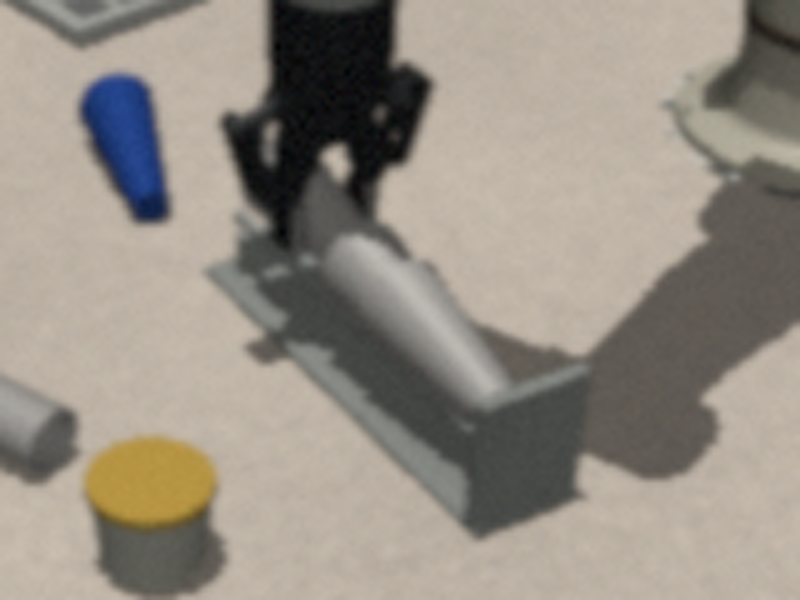

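The nose is inside by about 28 mm, with no contact force, and the second mould hasn't moved. I lower it gently.

```bash
python3 -m jog '[[[0,0,1.5,0],[0,0,3,0],[0,0,4.5,0],[0,0,6,0],[0,0,7,0]]]'; python3 -m jog '[[[0,0,1,0],[0,0,2,0],[0,0,2,0],[0,0,2,0],[0,0,2,0]]]'
```

```text
clock: 13.25
position: [440.6, -82.1, 228.3]
ee_rot: [-0.609, 0.793, -0.001, 0.002]
contact_force: [-0.1, 0.6, -0.6]
gripper_width: 41.8
clock: 13.88
position: [440.7, -82.1, 226.4]
ee_rot: [-0.609, 0.793, -0.001, 0.002]
contact_force: [-0.3, -0.0, -0.7]
gripper_width: 41.7
```

```bash
python3 -m jog '[[[0,0,1,0],[0,0,2,0],[0,0,3,0],[0,0,3,0],[0,0,3,0]]]'; python3 -m jog '[[[0,0,1,0],[0,0,2,0],[0,0,2,0],[0,0,2,0],[0,0,2,0]]]'; python3 meas.py scene10
```

```text
clock: 14.5
position: [440.7, -82.1, 223.4]
ee_rot: [-0.609, 0.793, -0.001, 0.002]
contact_force: [0.5, -0.8, -0.7]
gripper_width: 41.9
clock: 15.12
position: [440.8, -82.1, 221.9]
ee_rot: [-0.609, 0.793, -0.001, 0.002]
contact_force: [-1.7, -0.3, 5.7]
gripper_width: 41.9
-104 89.6 4 | -98 87.6 3 | -92 86.7 5 | -86 84.6 6 | -80 84.3 4 | -74 82.4 4 | -50 95.9 3 | -44 96.5 5 | -38 95.3 5 | -32 94.2 4 | -26 92.6 4 | -20 91.3 7 | -8 96.7 2 | -2 94.6 6 | 4 92.6 4 | 10 93.1 7 | 16 91.7 6 | 22 89.1 4 | 28 88.4 5 | 34 86.4 6 | 40 84.7 7 | 46 82.6 4 | 52 81.9 4 | 58 80.5 7 | 64 76.8 4 | 70 76.6 6 | 76 75.4 7 | 82 73.1 6 | 88 71.6 7 | 94 71.0 2 |
```

View pics/scene10c.png

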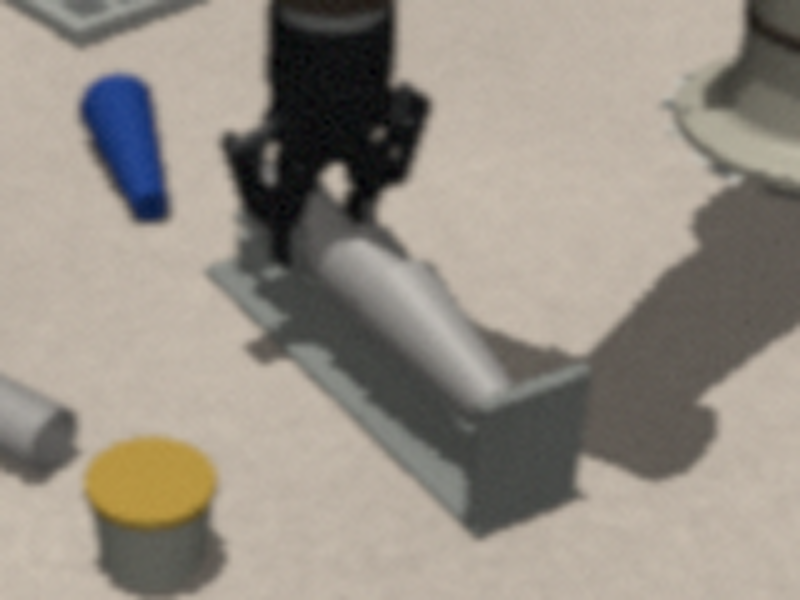

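Contact at 5.7 N, so the mould has landed. I release it and rise straight up.

```bash
python3 -m jog '[[[0,0,0,0],[0,0,0,0],[0,0,0,0],[0,0,0,0],[0,0,0,0]]]' 70; python3 -m jog '[[[0,0,-15,0],[0,0,-45,0],[0,0,-80,0],[20,0,-100,0],[60,0,-110,0]]]'; python3 -c "
from h import *
goq(-185,-0.3,300)"; python3 meas.py scene11
```

```text
clock: 15.8
position: [440.8, -82.1, 221.9]
ee_rot: [-0.609, 0.793, -0.001, 0.002]
contact_force: [0.5, -0.1, -0.3]
gripper_width: 69.7
clock: 16.42
position: [425.1, -140.1, 333.3]
ee_rot: [-0.611, 0.792, -0.002, 0.003]
contact_force: [0.4, 0.4, 0.7]
gripper_width: 69.8
t 16.43 pos [ 425.1 -140.1  333.3] q,l -148.3 -1.3 yaw -104.74 W 69.8 F [0.4 0.4 0.7] j [ 0.05  0.15 -0.52  0.   -0.89 -0.3 ]
delta tool [36.7  1.5 33.2] spin 0.36
-140 95.9 5 | -134 94.8 3 | -128 94.9 5 | -122 92.9 3 | -116 90.6 3 | -110 91.4 5 | -104 89.3 4 | -98 88.4 5 | -92 87.6 4 | -86 83.8 5 | -80 84.4 3 | -74 82.9 5 | -68 82.2 2 | -50 97.3 5 | -44 95.8 4 | -38 95.1 8 | -32 93.5 4 | -26 92.2 4 | -20 91.4 6 | -8 96.1 2 | -2 95.0 9 | 4 93.6 5 | 10 91.2 5 | 16 91.6 6 | 22 89.1 4 | 28 87.2 8 | 34 84.8 5 | 40 82.7 5 | 46 81.8 4 | 52 80.7 10 | 58 77.7 5 | 64 78.1 5 | 70 76.9 4 | 76 75.7 7 | 82 73.8 6 | 88 71.4 6 | 94 70.1 2 |
```

View pics/scene11c.png

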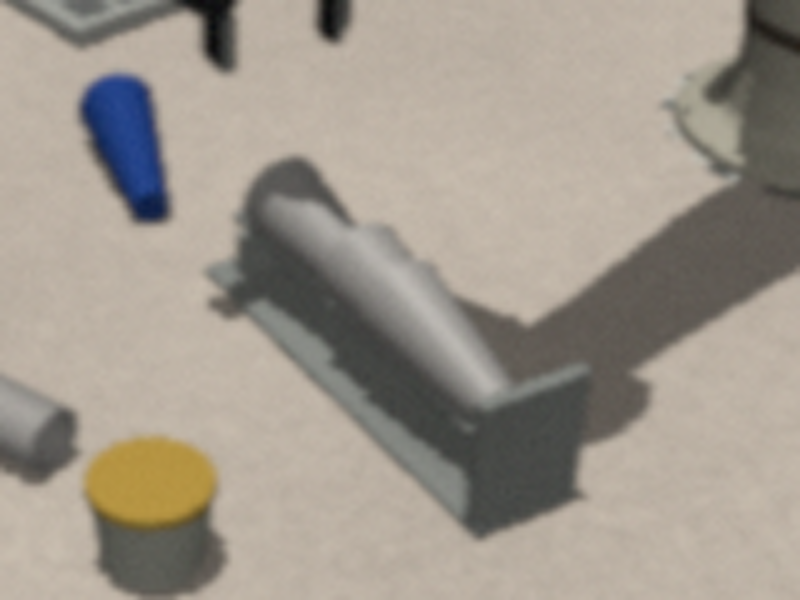

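The third mould lies on the rods with its rim at q≈-145 and its nose inside the second mould, which hasn't moved. Next I go behind its rim with the fingers set to 46 mm.

```bash
python3 -m jog '[[[20,1,10,0.3],[37,1.5,33,0.3],[37,1.5,33,0.3],[37,1.5,60,0.3],[37,1.5,85,0.3]]]' 46; python3 -c "
from h import *
goq(-165,-0.3,228)"
```

```text
clock: 17.1
position: [414.1, -177.9, 249.1]
ee_rot: [-0.607, 0.794, -0.003, 0.004]
contact_force: [-0.9, 0.0, 0.3]
gripper_width: 46.1
t 17.1 pos [ 414.1 -177.9  249.1] q,l -187.7 -0.6 yaw -105.21 W 46.1 F [-0.9  0.   0.3] j [-0.04  0.28 -0.62  0.   -0.66 -0.22]
delta tool [-22.7   0.5  21.1] spin -0.11
```

```bash
python3 -m jog '[[[0,0.5,21,0],[0,0.5,21,0],[-6,0.5,21,0],[-12,0.5,21,0],[-18,0.5,21,0]]]'; python3 -c "
from h import *
goq(-120,-0.3,228)"
```

```text
clock: 17.73
position: [418.9, -159.9, 228.9]
ee_rot: [-0.607, 0.794, -0.004, 0.004]
contact_force: [-0.1, 0.2, 0.2]
gripper_width: 45.8
t 17.73 pos [ 418.9 -159.9  228.9] q,l -169.0 -0.5 yaw -105.18 W 45.8 F [-0.1  0.2  0.2] j [-0.    0.31 -0.64  0.   -0.6  -0.27]
delta tool [-49.1   0.2   1. ] spin -0.08
```

Now I push about 35 mm slowly and look again.

```bash
python3 -m jog '[[[-4,0,0.5,0],[-8,0,0.5,0],[-12,0,0.5,0],[-16,0,0.5,0],[-20,0,0.5,0]]]';python3 -m jog '[[[-4,0,0,0],[-8,0,0,0],[-12,0,0,0],[-16,0,0,0],[-20,0,0,0]]]'; python3 -c "
from h import *
goq(-98,-0.3,228)";python3 meas.py scene12
```

```text
clock: 18.35
position: [424.2, -140.5, 228.4]
ee_rot: [-0.607, 0.794, -0.004, 0.004]
contact_force: [-1.8, -1.8, -0.4]
gripper_width: 46.0
clock: 18.98
position: [429.5, -120.9, 228.4]
ee_rot: [-0.607, 0.794, -0.004, 0.004]
contact_force: [-0.1, -0.6, 0.3]
gripper_width: 46.1
t 18.98 pos [ 429.5 -120.9  228.4] q,l -128.6 -0.5 yaw -105.19 W 46.1 F [-0.1 -0.6  0.3] j [ 0.09  0.31 -0.65  0.   -0.6  -0.36]
delta tool [-30.6   0.2   0.5] spin -0.09
-116 97.0 3 | -110 96.3 5 | -104 95.3 6 | -98 93.1 4 | -92 92.5 5 | -86 91.8 5 | -80 89.9 4 | -74 89.2 3 | -68 88.3 4 | -50 97.6 4 | -44 94.9 6 | -38 95.0 6 | -32 94.6 4 | -26 93.9 2 | -20 91.8 8 | -8 95.4 2 | -2 95.8 5 | 4 93.0 5 | 10 92.8 6 | 16 91.1 2 | 22 88.9 6 | 28 86.3 6 | 34 87.6 3 | 40 86.1 8 | 46 83.6 3 | 52 81.1 7 | 58 79.0 7 | 64 79.0 4 | 70 77.0 6 | 76 74.6 6 | 82 73.6 5 | 88 71.1 5 |
```

View pics/scene12c.png

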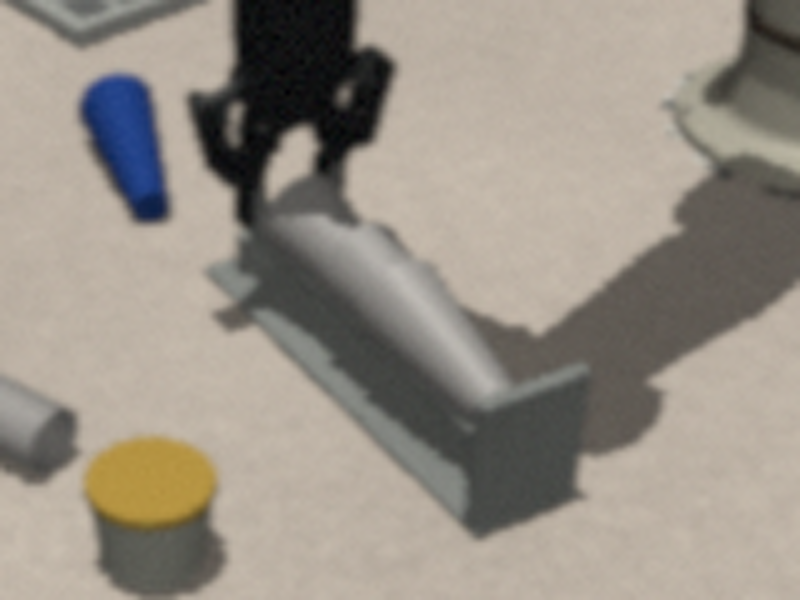

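The third mould slides and the others have not moved. It still stands about 66 mm out. I push another 22 mm and check.

```bash
python3 -m jog '[[[-4,0,0,0],[-8,0,0,0],[-13,0,0,0],[-18,0,0,0],[-22,0,0,0]]]'; python3 -c "
from h import *
goq(-99,-0.3,228)";python3 meas.py scene13
```

```text
clock: 19.65
position: [435.5, -99.1, 228.5]
ee_rot: [-0.608, 0.794, -0.004, 0.004]
contact_force: [-0.9, -1.2, 0.7]
gripper_width: 46.2
t 19.65 pos [435.5 -99.1 228.5] q,l -106.0 -0.6 yaw -105.16 W 46.2 F [-0.9 -1.2  0.7] j [ 0.14  0.31 -0.65  0.   -0.6  -0.41]
delta tool [-7.   0.3  0.5] spin -0.06
-92 96.8 3 | -86 95.4 5 | -80 95.3 2 | -74 93.9 3 | -68 92.5 8 | -62 90.8 3 | -50 97.8 2 | -44 96.1 6 | -38 94.8 5 | -32 92.9 3 | -26 93.0 4 | -20 91.9 4 | -14 91.5 2 | -8 97.1 3 | -2 95.3 5 | 4 94.3 4 | 10 93.1 5 | 16 91.1 4 | 22 90.3 7 | 28 88.2 6 | 34 86.2 4 | 40 83.3 6 | 46 83.0 4 | 52 82.5 5 | 58 80.9 5 | 64 78.5 7 | 70 76.0 7 | 76 74.9 6 | 82 73.5 6 | 88 71.0 7 | 94 71.3 2 |
```

View pics/scene13c.png

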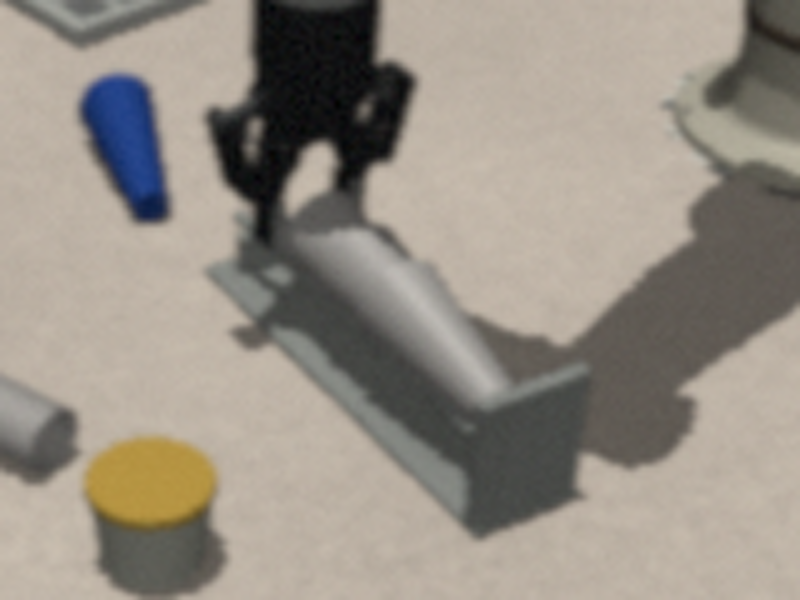

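```bash
python3 -m jog '[[[-3,0,0,0],[-5,0,0,0],[-7,0,0,0],[-7,0,0,0],[-7,0,0,0]]]'; python3 -m jog '[[[6,0,0,0],[15,0,0,0],[22,0,-30,0],[50,0,-70,0],[90,0,-110,0]]]';python3 -m jog '[[[60,0,0,0],[120,0,0,0],[180,0,0,0],[210,0,0,0],[210,0,0,0]]]'; python3 meas.py top14 top; python3 fit2.py top14:top "(('outer',-5,100,46),('second',-43,-14,10),('third',-100,-50,-25))"
```

```text
clock: 20.32
position: [437.5, -92.1, 228.5]
ee_rot: [-0.608, 0.794, -0.004, 0.004]
contact_force: [-0.1, 0.0, 1.3]
gripper_width: 45.7
clock: 20.95
position: [412.2, -179.7, 339.5]
ee_rot: [-0.608, 0.794, -0.004, 0.004]
contact_force: [1.0, 0.2, -0.7]
gripper_width: 46.1
clock: 21.58
position: [356.4, -384.5, 338.4]
ee_rot: [-0.607, 0.795, -0.003, 0.004]
contact_force: [-0.6, 0.0, -0.1]
gripper_width: 45.6
-86 98.3 8 | -80 96.6 9 | -74 95.0 9 | -68 93.2 10 | -62 93.0 8 | -56 91.7 10 | -50 96.3 10 | -44 96.9 8 | -38 93.9 10 | -32 93.0 9 | -26 92.1 8 | -20 91.5 9 | -14 89.9 8 | -8 95.0 10 | -2 95.8 9 | 4 92.9 9 | 10 92.3 9 | 16 91.7 8 | 22 90.3 8 | 28 86.5 10 | 34 86.1 8 | 40 84.2 8 | 46 82.2 10 | 52 80.8 8 | 58 79.0 8 | 64 77.4 9 | 70 76.1 7 | 76 73.9 9 | 82 71.5 8 | 88 71.7 9 | 94 69.4 8 | 100 68.1 8 | 106 64.7 9 | 
top14 outer rim q -14.4 l -0.3 z 62.8 yaw 74.8 pitch 0.139 med 0.83 607
   rim edge [-4.6 -3.7]
top14 second rim q -56.7 l 0.0 z 66.0 yaw 75.6 pitch 0.087 med 0.72 212
   rim edge [-42.8 -42.3]
top14 third rim q -90.9 l -1.2 z 66.0 yaw 74.6 pitch 0.086 med 0.81 269
   rim edge [-84.4 -84.2]
```

View pics/top14c.png

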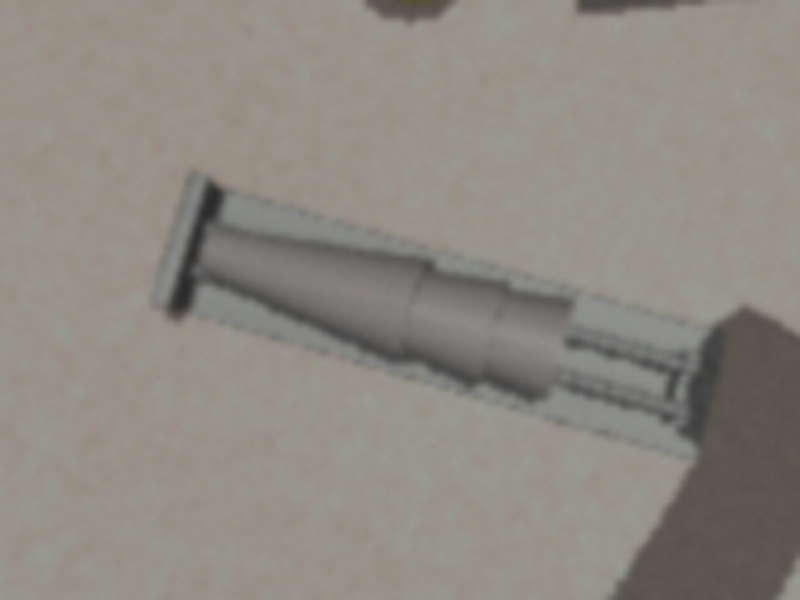

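```bash
python3 - <<'E'
from h import *
from scipy.optimize import least_squares
for cam,tag in(('top','top3'),('top','top14')):
    P,=cloud([(cam,tag)]);q=(P[:,:2]-O)@AX;l=(P[:,:2]-O)@LX
    m=(abs(l)<9)&(P[:,2]>60)&(P[:,2]<110)&(q>-100)&(q<90);x=q[m];z=P[m,2]+ (l[m]**2)/(2*24)
    print(tag,'first point',np.sort(x)[:3].round(1))
    # piecewise line with step: brute force step location
    for nm,lo,hi in(('outer',-22,8),('second',-64,-28)):
        if tag=='top3' and nm=='second': continue
        best=[]
        for c in np.arange(lo+8,hi-8,.25):
            k=(x>lo-8)&(x<hi+8);A=np.c_[x[k],np.ones(k.sum()),(x[k]>c)];w,r,_,_=np.linalg.lstsq(A,z[k],rcond=None);best.append((r[0],c,w[2]))
        print(nm,'step at',min(best))
E
python3 meas.py scene15; python3 fit2.py scene15:scene "(('outer',-2,95,46),)"
```

```text
top3 first point [-46.1 -45.8 -45.4]
outer step at (np.float64(434.2306641580409), np.float64(-5.0), np.float64(8.30503558058344))
top14 first point [-84.3 -84.2 -83.8]
outer step at (np.float64(305.49999448226964), np.float64(-5.25), np.float64(8.339879751821716))
second step at (np.float64(452.9662402913325), np.float64(-49.25), np.float64(7.201880117880254))
-86 96.7 3 | -80 97.3 3 | -74 95.2 5 | -68 95.5 2 | -62 94.0 5 | -56 93.6 2 | -50 96.1 4 | -44 97.4 3 | -38 94.9 6 | -32 94.3 4 | -26 92.7 7 | -20 90.6 3 | -8 95.5 4 | -2 94.2 6 | 4 93.6 3 | 10 92.2 7 | 16 89.8 5 | 22 89.2 5 | 28 86.6 6 | 34 86.4 8 | 40 84.5 4 | 46 82.4 7 | 52 81.0 5 | 58 81.1 5 | 64 77.5 7 | 70 74.8 2 | 76 74.1 6 | 82 73.3 7 | 88 71.5 7 | 
scene15 outer rim q -12.4 l 0.0 z 62.6 yaw 74.9 pitch 0.139 med 1.03 460
   rim edge [-1.7  0.3]
```

View pics/scene15.png

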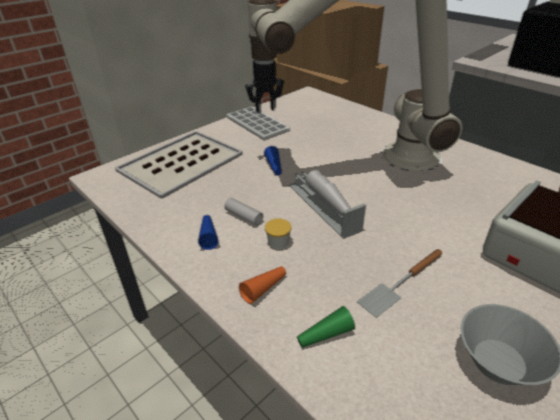

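Outer, second and third are nested: the crop shows rim steps at about (425,300), (497,325) and (560,350), and the bystanders are undisturbed. I refine the second's stand-out before handing in, since it is the less certain one.

Run:
```python
from h import *
im=cv2.imread('pics/top14.png')
x0,y0,x1,y1=255,258,300,305
S=12
c=cv2.resize(im[y0:y1,x0:x1],None,fx=S,fy=S,interpolation=cv2.INTER_CUBIC).astype(float)
c=np.clip((c-60)*2.2,0,255).astype(np.uint8)
def circ(q,R,zc,pitch,l=0):
    a=np.array([AX[0]*np.cos(pitch),AX[1]*np.cos(pitch),-np.sin(pitch)]);side=np.array([LX[0],LX[1],0]);up=np.cross(a,side);up*=np.sign(up[2])
    ctr=np.array([*(O+AX*q+LX*l),zc]);return [ctr+R*(np.cos(t)*side+np.sin(t)*up) for t in np.linspace(0,np.pi,40)]
out=[]
for col,rims in(((0,0,255),((-11,69.7),(-51,74),(-87,74))),):
    d=c.copy()
    for q,z in rims:
        pts=np.array([(proj('top',X)-[x0,y0]+.5)*S for X in circ(q,28,z,.13 if q>-20 else .1)]).astype(int);cv2.polylines(d,[pts],False,col,1)
    out.append(d)
cv2.imwrite('pics/ov.png',np.hstack([c])); cv2.imwrite('pics/ov2.png',out[0])
```

```text
(no output)
```

View pics/ov.png

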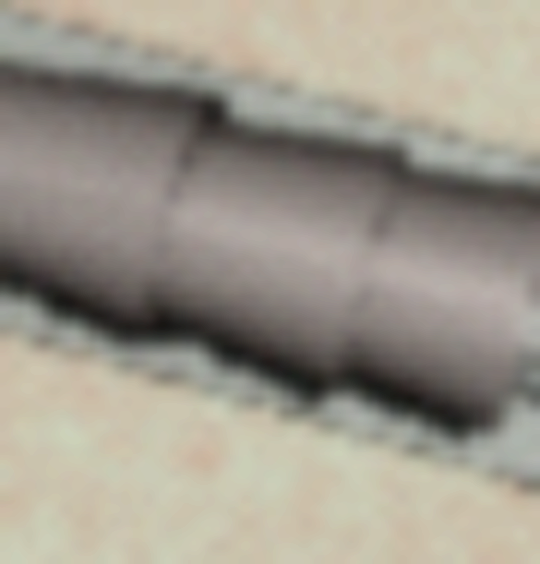

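View pics/ov2.png

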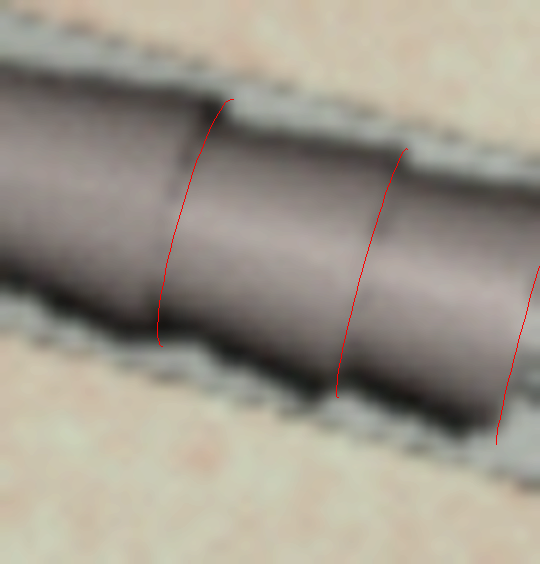

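The overlay puts the second mould's stand-out at about 42–43 mm, close to the 45 mm limit, and the third's at about 36 mm. There's plenty of time, so I'll mend it. The third mould blocks a rim push, so I'll grip the second mould lightly on its exposed band and slide it about 7 mm in.

```bash
python3 -c "
from h import *
goq(-31,-0.2,300)"; python3 -m jog '[[[-60,0,0,0],[-120,0,0,0],[-180,0,0,0],[-240,0,0,0],[-300,0,0,0]]]' 76;  python3 -c "
from h import *
goq(-31,-0.2,226)"
```

```text
t 21.68 pos [ 357.1 -382.6  338.6] q,l -400.2 1.1 yaw -105.13 W 45.9 F [ 0.2 -0.3 -0.5] j [-0.51  0.27 -0.34 -0.01 -0.95  0.25]
delta tool [-369.1   -0.9   39.7] spin -0.03
clock: 22.3
position: [435.1, -90.2, 339.9]
ee_rot: [-0.609, 0.793, -0.004, 0.005]
contact_force: [1.5, 0.2, -0.2]
gripper_width: 76.0
t 22.3 pos [435.1 -90.2 339.9] q,l -97.5 2.2 yaw -105.01 W 76.0 F [ 1.5  0.2 -0.2] j [ 0.16  0.14 -0.51  0.   -0.91 -0.43]
delta tool [-66.1  -1.2 114.2] spin 0.09
```

```bash
python3 -m jog '[[[-40,-1.2,10,0],[-66,-1.2,20,0],[-66,-1.2,40,0],[-66,-1.2,60,0],[-66,-1.2,65,0]]]'; python3 -c "
from h import *
goq(-31,-0.2,227)";  python3 meas.py scene16
```

```text
clock: 22.92
position: [453.3, -25.9, 274.4]
ee_rot: [-0.609, 0.793, -0.003, 0.004]
contact_force: [-0.2, 0.8, 0.9]
gripper_width: 76.2
t 22.93 pos [453.3 -25.9 274.4] q,l -30.7 1.4 yaw -104.9 W 76.2 F [-0.2  0.8  0.9] j [ 0.3   0.25 -0.58  0.   -0.73 -0.57]
delta tool [ 0.4 -1.1 47.4] spin 0.2
-80 97.0 2 | -74 95.9 4 | -68 94.8 3 | -62 92.3 5 | -50 97.7 4 | -44 96.0 4 | -38 94.0 7 | -32 94.3 3 | -26 92.3 5 | -20 91.5 6 | -8 96.2 3 | -2 95.1 6 | 4 94.3 3 | 10 93.6 6 | 16 90.9 6 | 22 89.3 6 | 28 88.5 4 | 34 85.9 8 | 40 84.0 5 | 46 82.1 6 | 52 81.2 5 | 58 79.6 2 | 64 77.7 7 | 70 75.7 3 | 76 74.9 6 | 82 74.2 7 | 88 71.1 6 |
```

View pics/scene16c.png

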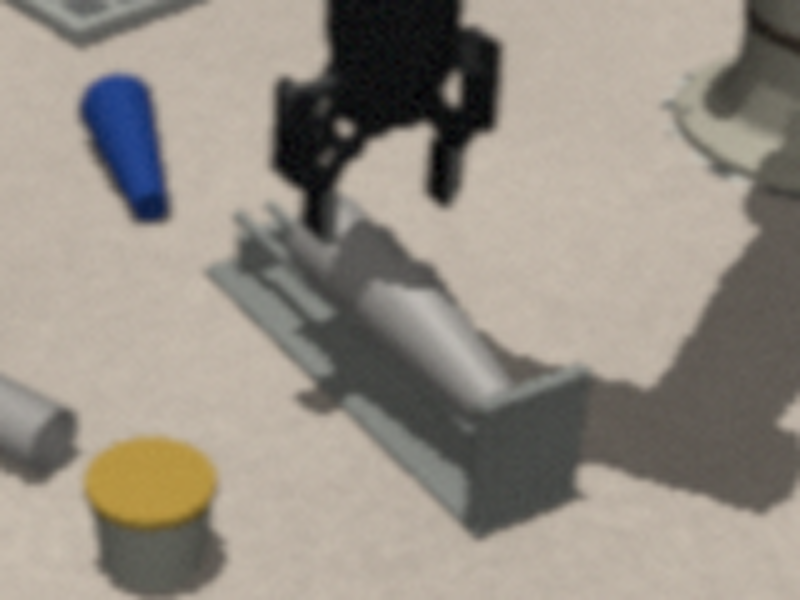

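```bash
python3 -m jog '[[[0,-1.1,15,0],[0,-1.1,30,0],[0,-1.1,45,0],[0,-1.1,47,0],[0,-1.1,47,0]]]'; python3 -m jog '[[[0,0,0,0],[0,0,0,0],[0,0,0,0],[0,0,0,0],[0,0,0,0]]]' 44; python3 -c "
from h import *
goq(-24,-0.2,227)"
```

```text
clock: 23.6
position: [455.4, -26.2, 228.2]
ee_rot: [-0.61, 0.793, -0.003, 0.005]
contact_force: [-0.1, 0.4, -0.3]
gripper_width: 76.0
clock: 24.22
position: [455.0, -26.0, 229.4]
ee_rot: [-0.609, 0.793, -0.003, 0.005]
contact_force: [-4.2, 2.3, 9.0]
gripper_width: 49.8
t 24.23 pos [455.  -26.  229.4] q,l -30.4 -0.3 yaw -104.9 W 49.8 F [-4.2  2.3  9. ] j [ 0.3   0.32 -0.63  0.01 -0.61 -0.57]
delta tool [-6.4  0.1  2.5] spin 0.2
```

```bash
python3 -m jog '[[[-1.5,0,0,0],[-3,0,0,0],[-4.5,0,0,0],[-6,0,0,0],[-7,0,0,0]]]'; python3 -m jog '[[[0,0,0,0],[0,0,0,0],[0,0,0,0],[0,0,0,0],[0,0,0,0]]]' 76;python3 -m jog '[[[0,0,-20,0],[0,0,-50,0],[0,0,-90,0],[0,0,-120,0],[0,0,-150,0]]]'; python3 -c "
from h import *
goq(-400,-0.2,370)"
```

```text
clock: 24.85
position: [456.7, -19.6, 229.8]
ee_rot: [-0.61, 0.793, -0.003, 0.004]
contact_force: [-2.3, -4.6, 6.1]
gripper_width: 49.7
clock: 25.48
position: [456.8, -19.6, 229.8]
ee_rot: [-0.61, 0.793, -0.003, 0.004]
contact_force: [-0.5, -0.6, 0.7]
gripper_width: 76.1
clock: 26.1
position: [454.9, -19.5, 380.9]
ee_rot: [-0.61, 0.793, -0.003, 0.004]
contact_force: [-0.4, 0.8, 0.2]
gripper_width: 76.1
t 26.1 pos [454.9 -19.5 380.9] q,l -24.1 1.5 yaw -104.89 W 76.1 F [-0.4  0.8  0.2] j [ 0.32  0.11 -0.43  0.   -1.02 -0.58]
delta tool [375.9   0.   10. ] spin 0.21
```

```bash
python3 -m jog '[[[60,0,0,0],[120,0,0,0],[180,0,0,0],[240,0,0,0],[290,0,0,0]]]' ; python3 meas.py top17 top
python3 - <<'E'
from h import *
x0,y0,x1,y1=205,240,310,310
S=7
ims=[]
for tag in('top14','top17'):
    im=cv2.imread(f'pics/{tag}.png');c=cv2.resize(im[y0:y1,x0:x1],None,fx=S,fy=S,interpolation=cv2.INTER_CUBIC).astype(float);ims.append(np.clip((c-60)*2.2,0,255).astype(np.uint8))
o=np.vstack(ims);print(o.shape);cv2.imwrite('pics/cmp.png',cv2.resize(o,None,fx=.6,fy=.6,interpolation=cv2.INTER_AREA))
cv2.imwrite('pics/z17.png',cv2.resize(cv2.imread('pics/top17.png')[258:305,250:300],None,fx=12,fy=12,interpolation=cv2.INTER_CUBIC))
E
```

```text
clock: 26.72
position: [379.4, -301.7, 380.3]
ee_rot: [-0.609, 0.793, -0.004, 0.004]
contact_force: [1.6, 0.6, -0.3]
gripper_width: 75.9
-86 51.1 2 | -80 53.9 5 | -74 99.9 9 | -68 98.1 9 | -62 98.1 9 | -56 94.7 9 | -50 94.2 10 | -44 95.7 8 | -38 97.7 10 | -32 96.0 9 | -26 94.6 8 | -20 93.4 9 | -14 91.4 9 | -8 94.6 10 | -2 95.2 9 | 4 93.3 9 | 10 93.0 9 | 16 89.8 8 | 22 88.8 8 | 28 87.1 10 | 34 85.9 8 | 40 84.4 9 | 46 82.2 9 | 52 80.5 8 | 58 79.3 9 | 64 77.0 9 | 70 76.6 8 | 76 74.3 8 | 82 73.0 9 | 88 71.2 8 | 94 70.3 8 | 100 66.8 8 | 106 65.9 8 | 
(980, 735, 3)
```

View pics/cmp.png

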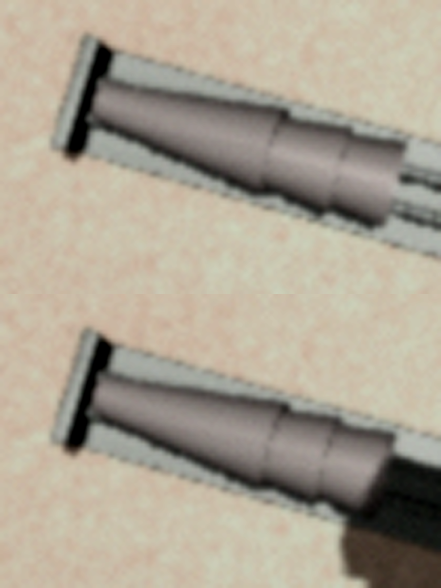

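Run:
```python
from h import *
for cam,tag in(('top','top14'),('top','top17')):
    P,=cloud([(cam,tag)]);q=(P[:,:2]-O)@AX;l=(P[:,:2]-O)@LX
    m=(abs(l)<14)&(P[:,2]>80)&(P[:,2]<110)&(q>-100)&(q<90);x=q[m];z=P[m,2]+ (l[m]**2)/(2*25)
    print(tag,'first',np.sort(x)[:5].round(1))
    for nm,lo,hi in(('outer',-22,8),('second',-62,-28)):
        best=[]
        for c in np.arange(lo+6,hi-6,.25):
            k=(x>lo-8)&(x<hi+8);A=np.c_[x[k],np.ones(k.sum()),(x[k]>c)];w,r,_,_=np.linalg.lstsq(A,z[k],rcond=None);best.append((r[0].round(1),c,w[2].round(1)))
        print(nm,[b[1] for b in sorted(best)[:4]])
x0,y0=255,258;S=12
im=cv2.imread('pics/top17.png');c=cv2.resize(im[y0:305,x0:300],None,fx=S,fy=S,interpolation=cv2.INTER_CUBIC).astype(float);c=np.clip((c-60)*2.2,0,255).astype(np.uint8)
def circ(q,R,zc,pitch):
    a=np.array([AX[0]*np.cos(pitch),AX[1]*np.cos(pitch),-np.sin(pitch)]);side=np.array([LX[0],LX[1],0]);up=np.cross(a,side);up*=np.sign(up[2])
    ctr=np.array([*(O+AX*q),zc]);return [ctr+R*(np.cos(t)*side+np.sin(t)*up) for t in np.linspace(.3,np.pi-.3,40)]
for q,zc in((-9,69.7),(-45,73),(-80,74)):
    pts=np.array([(proj('top',X)-[x0,y0]+.5)*S for X in circ(q,28,zc,.12)]).astype(int);cv2.polylines(c,[pts],False,(0,0,255),1)
cv2.imwrite('pics/ov3.png',c)
```

```text
top14 first [-84.8 -84.3 -84.3 -84.2 -83.8]
outer [np.float64(-5.5), np.float64(-5.25), np.float64(-5.75), np.float64(-5.0)]
second [np.float64(-49.75), np.float64(-49.5), np.float64(-50.0), np.float64(-49.25)]
top17 first [-76.  -75.3 -75.2 -75.  -74.8]
outer [np.float64(-5.25), np.float64(-5.0), np.float64(-5.5), np.float64(-4.75)]
second [np.float64(-40.5), np.float64(-40.25), np.float64(-40.0), np.float64(-40.75)]
```

View pics/ov3.png

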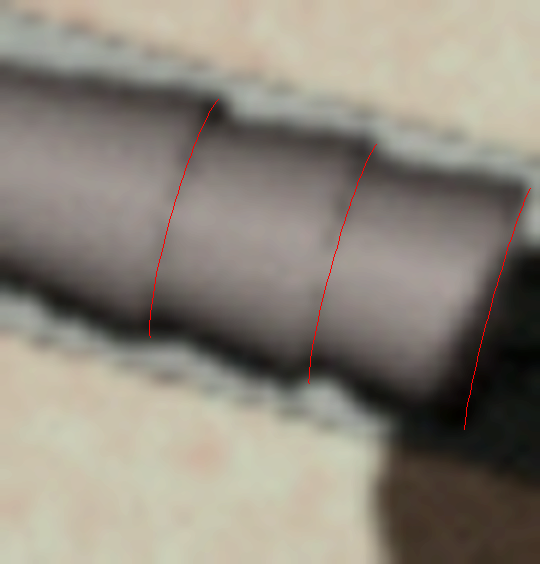

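The second mould now stands about 36 mm out. The hand partly hides the third's rim in this view, so I clear the arm and check once more with both cameras.

```bash
python3 -m jog '[[[50,0,0,0],[100,0,0,0],[130,0,0,0],[130,0,0,0],[130,0,0,0]]]'
python3 - <<'E'
from h import *
grab('top','top18');grab('scene','scene18')
P,=cloud([('top','top18')]);q=(P[:,:2]-O)@AX;l=(P[:,:2]-O)@LX
m=(abs(l)<14)&(P[:,2]>80)&(P[:,2]<110)&(q>-100)&(q<90);x=q[m];z=P[m,2]+ (l[m]**2)/(2*25)
print('first',np.sort(x)[:5].round(1))
for nm,lo,hi in(('outer',-22,8),('second',-58,-24)):
    best=[]
    for c in np.arange(lo+6,hi-6,.25):
        k=(x>lo-8)&(x<hi+8);A=np.c_[x[k],np.ones(k.sum()),(x[k]>c)];w,r,_,_=np.linalg.lstsq(A,z[k],rcond=None);best.append((r[0],c))
    print(nm,min(best)[1])
c=cv2.resize(cv2.imread('pics/top18.png')[240:310,205:310],None,fx=6,fy=6,interpolation=cv2.INTER_CUBIC)
d=cv2.resize(cv2.imread('pics/scene18.png'),None,fx=1,fy=1)[:, :]
cv2.imwrite('pics/f18.png',c)
print(arm.read_state()['clock'])
E
python3 fit2.py top18:top "(('outer',-3,100,46),('second',-36,-8,20),('third',-90,-45,-20))"
```

```text
clock: 27.4
position: [344.6, -430.1, 379.6]
ee_rot: [-0.608, 0.794, -0.003, 0.003]
contact_force: [0.5, -0.1, -0.6]
gripper_width: 76.1
first [-76.1 -75.2 -74.9 -74.9 -74.5]
outer -5.25
second -40.5
27.5
top18 outer rim q -13.2 l -0.5 z 62.5 yaw 75.0 pitch 0.144 med 0.93 595
   rim edge [-2.5 -1.6]
top18 second rim q -45.4 l -0.2 z 64.1 yaw 75.7 pitch 0.134 med 0.73 205
   rim edge [-35.7 -35.4]
top18 third rim q -89.7 l -1.2 z 68.5 yaw 74.6 pitch 0.157 med 0.94 251
   rim edge [-75.5 -74.9]
```

View pics/f18.png

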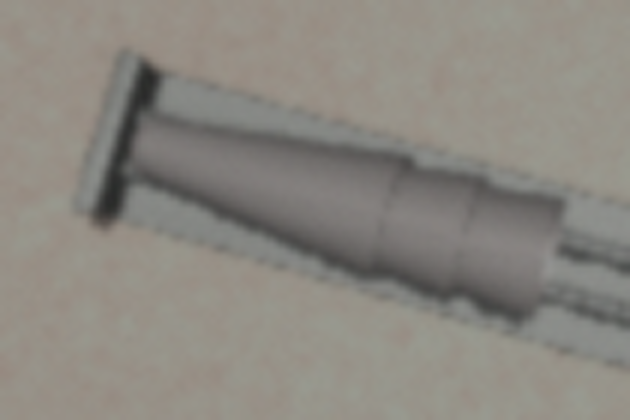

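View pics/scene18.png

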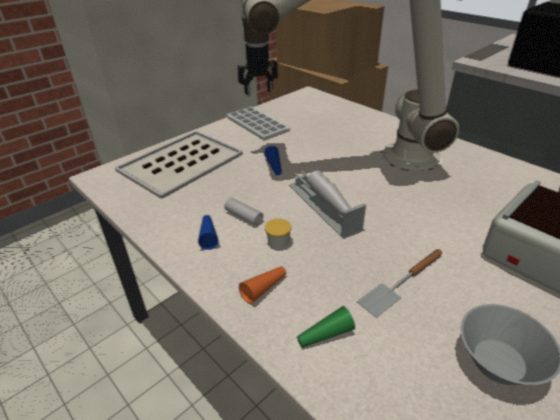

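Both stand-outs come to about 35 mm, with rim corners in the crop at (412,158), (487,180) and (565,200). The outer mould is still where it began, the bystanders look unmoved, and the arm is clear. I hand in.

```bash
python3 -c "
from h import *
print(arm.job_done()); print(arm.read_state()['clock'])"
```

```text
the job is handed in; nothing more can be done
None
the job is handed in; nothing more can be done
```

The three moulds are nested on the rack, and I handed the job in at about 27.5 s with the arm clear of everything.

**What I did:** I pushed the second mould by its rim into the outer one. I then fetched the grey tapered third mould, laid its nose about 28 mm inside the second's mouth, and pushed it in by its rim.

**One correction:** after those pushes the second stood about 40–43 mm out, close to the 45 mm limit. The third mould was blocking its rim, so I gripped the second on its exposed band and slid it about 7 mm deeper instead of pushing it. The third moved along with it.

**Last checks (top camera):**
- **Stand-out:** the second stands about 35 mm out of the outer and the third about 35 mm out of the second, each to within about 2 mm. My three-cone fit disagreed (about 32 and 44 mm); I went by the rim edges, because so little of each inner mould shows that the fit is unreliable.
- **Outer mould:** it has not moved measurably, and its nose is still roughly 5–10 mm from the stop plate, as at the start. I did not push it against the plate.
- **Forces:** readings stayed under about 11 N, so nothing was jammed.
- **Bystanders:** the tube, tub and spatula look unmoved in the pictures. I did not measure them again.

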